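Load the drying rail and lock its keeper

ROBOT

A 6-joint arm with a two-finger parallel gripper is mounted at the origin on a cart in front of the work surface, level with it; the furniture and walls round the work are solid. World frame = base frame: x ahead of the robot, y to its left, z up, the work surface at z = 0. Lengths are in mm, angles in rad, forces in N, time in s.
With the tool pointing down it reaches from about 250 to 775 mm from the base axis. Payload 8.9 kg.
Tool frame: the origin (TCP) lies at the very end of the fingers, on their centre line; the grasp point (between the pads) lies 19 mm behind it (manip.grip_depth is the distance from the TCP to the grasp point, in mm); z points along the fingers, y is the line along which they close (so a half turn about z gives the same grasp; the last joint's range is limited). The gripper opens to 85 mm and grips with 20 to 120 N. Pads are 22 mm wide; open, the fingers measure 114 mm over their backs; the gripper's body (76 mm by 85 mm) begins 54 mm behind the grasp point. The pads swing forward as they close: fully open they stand 13 mm farther back than shut.
Start: joints at [1.004, 0.291, -0.153, 1.127, 0, 1.431], TCP at [217.801, 477.689, 231.305] pointing down, gripper open.
Joint ranges: [-2.52, 2.52], [-0.91, 1.74], [-1.3, 1.37], [-1.96, 2.02], [-1.52, 1.47], [-3.14, 3.14]. Speed limits (rad/s): [2.22, 2.22, 2.79, 3.14, 3.14, 3.14].

INTERFACE

Orientations are given as [roll, pitch, yaw] about the fixed x, y, z axes, in that order (R = Rz(yaw) Ry(pitch) Rx(roll)).
In Python, from plant import manip, snapshot, camera_info, spotter gives the robot as it stands.
- The arm moves only by the shell command python3 -m inch 'ROWS'. ROWS is text: rows parted by semicolons, each of 7 numbers parted by spaces: the shift along the tool's x, y, z in cm, then the turn, a rotation vector about the tool's x, y, z in rad, then the finger opening in cm, from 0 to 8.54. A call has 1 to 12 rows; each row shifts and turns the commanded pose from where the row before left it, along the tool's axes as they then stand; what a row does not reach is not made up. A row lasts 1/8 s, in which the tool goes at most 62.5 mm and 10.7 degrees, less where a joint would pass 70% of its speed; a pose out of reach is approached as far as the arm can. A call is refused whole if a number of a shift passes 6.25 or a number of a turn 0.188, either way. A call with a gripper value outside its range is refused whole. The fingers move at their own pace and stop on an object; the grip force is fixed at half the most. Time passes only in rows, so rows that do not move let the fingers close. It gives the time, the measured TCP pose, the force, the opening and the grip force at its end, in the units of the state.
- manip.get_obs(): the state, without advancing time (a new reading comes with each control period).
- snapshot(name): name is "scene" or "top" or "wrist"; returns the picture (400x640x3 uint8, red, green, blue); there is no depth.
- camera_info(name): a dict with "fov_y" (degrees; the focal length in pixels is half the picture's height over the tangent of half this angle, whatever the lens; pixels are square), "cx", "cy" (the principal point, pixels), "cam_to_world" (4x4, takes a point from camera to world coordinates). Camera axes: x right, y up, looking along -z (the intrinsics and any distortion apply to the point x, -y, -z); pixel columns grow to the right and rows downward; lengths in mm; the calibration is good to about 2 mm. A picture is of the moment at which its call begins: read the wrist's pose just before it. camera_info takes no time and is no camera call; for the wrist camera it gives the pose at the moment of the call.
- manip.hand_in(): hands the job in; it is judged then, once.
Trained networks look in the newest picture that a camera, given by its name, has taken for a name from the list of things; names that differ only in an ending like _2 or _b are one class to them, and where a whole thing is asked for, a point or a joint stands for the part that bears it (a point fixed in the world has none). Each returns a list of dicts, best first, with "p" (0 to 1); they miss things now and then, are a little off and sometimes report something else, mostly with a low value. They report only what shows in the picture. A call takes as long as a camera call. They do not tell look-alikes from the thing itself.
- spotter.find_in(camera, target): "rect" ([left, top, right, bottom] as shares, 0 to 1, of the picture: columns of its width, rows of its height, round what is visible of it).
- spotter.outline_of(camera, target): "region" (400x640 bool, what is visible of it) and "rect" ([left, top, right, bottom] as shares, 0 to 1, of the picture: columns of its width, rows of its height, round what is visible of it).
The state is a dict: "t": time; "joints": joint angles; "joint_velocities": joint speeds; "tau": joint torques, N m; "ee_pos": TCP position; "eef_rot": TCP orientation; "wrist_force": force on the tool from outside, world axes, zero at the start; "wrist_torque": the same for the moment, N m; "gripper_width": opening from 0.0 (shut) to 1.0 (fully open); "grip_force": force on a finger pad.
Only numpy, scipy, OpenCV 4.12 (cv2) and the standard library are available. Lean on these libraries where they do the work, as an engineer would, in place of code of your own. Each camera call takes 0.05 s, during which the arm holds its last target. There are 200 camera calls.

TASK

Get the drying rail ready for the next batch: thread every blue carrier that stands on the bench over the rail's open end, slide it round both bends into the straight bay and let go, so that all hang between the red keeper arm's place and the stop plate, the foremost right up against the stop. Then seat the red T-handled hex key fully in the keeper's socket screw and with it turn the screw clockwise as far as it goes, so that the keeper closes behind the carriers, and stand the key back fully down in its wooden holder. Leave the tape measure and the black cup where they are.

Things in the scene. Friction and masses are not known exactly. Their poses are not given: they have to be found in the camera images.
- rail_stop (a point): point on the centre of the rail's 10 mm round rod where it meets the dark stop plate (56 wide, 14 thick, top 106 mm above the bench), the rod's only support. Rod level, centre 90 mm above the bench, over a fixed grey base plate. Axes: y along the last straight run to the stop, x across (away from the robot), z up. The bay is the last 115 mm before the stop.
- rail_open_end (a point): centre of the rod at its free end, where carriers go on along +y; axes as rail_stop. In the rail_stop frame, mm: open end (-120, -295), straight to (-120, -245), bend of radius 35 to (-85, -210), straight along +x to (-35, -210), bend of radius 35 to (0, -175), straight along +y to the stop (0, 0).
- rail_bend_a (a point): centre of curvature of the rod's first bend (radius 35 mm to the rod's centre), from +y to +x; at (-85, -245) mm in the rail_stop frame, whose axes it has
- rail_bend_b (a point): centre of curvature of the rod's second bend (radius 35 mm), from +x back to +y; at (-35, -175) mm in the rail_stop frame, whose axes it has
- carrier1_bore (a point): blue carrier, 0.15 kg: ring (outside 42, bore 24, 22 mm long) on a steel foot (36 along the bore x 46 x 9 mm) with a tab above to grip, 10 mm thick (y), 26 long (x), free from 53 to 95 mm above the foot's underside. Point: bore centre, 30 mm above that underside, 44 mm below the free tab's middle. x along the bore, z up; both ends alike. Absent: None.
- carrier2_bore (a point): another carrier like carrier1, or absent (None). Carriers start standing on the bench, tab up. On the rail a carrier hangs with its bore centre 7 mm below the rod's centre
- carrier3_bore (a point): another carrier like carrier1, or absent (None). Against the stop its bore centre is 18 mm before the stop; pushed together, carriers stand 36 mm apart; three fit in the bay
- keeper (a joint): the keeper's angle: 0 is open (as at the start), 1.25 rad closed, at its end stop; grows clockwise seen from above. The red arm, 68 mm long, sweeps level 58 to 70 mm above the bench, from beside the bay to across under the rod, 121 mm before the stop. Stiff: it turns under about 0.15 N m and stays where it is left.
- screw_socket (a point): centre of the mouth of the hex socket in the keeper's screw head, 100 mm above the bench; the head is 34 mm across. Socket 17.2 mm across flats, 22 mm deep, flats' normals at 0, 60, 120 .. degrees from the x axis of this point, which turns with the keeper; z up. It lies 58 mm beyond the rod (x) and 121 mm before the stop (y) in the rail_stop frame
- key_handle (a point): hex key, 125 mm tall, 0.16 kg, standing upright in its holder at the start: this point is the centre of its red T-handle (75 mm along this point's x axis, 16 mm thick along y, 20 mm high), 115 mm above the key's tip; z up along the shaft
- key_tip (a point): lower end of the hex key: shaft 16 mm across flats, flats' normals at 0, 60, 120 .. degrees from this point's x axis; tapered over the last 4 mm. About 0.15 rad of play in the socket. Same axes as key_handle
- holder_hole (a point): centre of the mouth of the round hole (21 mm wide, 40 mm deep) in the fixed wooden key holder (70 x 70 x 50 mm), 50 mm above the bench
- tape: yellow tape measure, 64 x 70 x 36 mm, bystander; origin under its centre
- cup: black cup, 61 mm wide, 58 mm high, bystander; origin under its centre
There are look-alikes about, which are no part of the job. What is shaped like the part that bears key_handle but green or yellow is not meant.

How it is judged:
By the outcome, as a careful person would: the job done as asked, in the order asked, and still so for the second after the job is handed in, with the robot touching nothing.
Of carrier1, carrier2, carrier3 only 2 to 3 are there at a start; the rules pass over those that are not, and their reading is None.
At some moment in a run one of carrier1, carrier2, carrier3 may be knocked a few centimetres aside while the robot is not near it.
It also fails if it takes over 210 s, if anything falls off the work surface, if the arm or the gripper's body presses on something with over 40 N, if the wrist force passes 120 N, or if a joint passes its speed limit or range.

## Working session

There is one attempt and no reset: what is moved stays moved. The work goes in short steps, Python scripts to look and compute and a shell command to move; the robot and the scene stay as the last step left them, time stands still between calls to the robot, and variables do not carry over. Pictures are saved under pics/ and viewed, at most 14 in all, crops included, and the job is handed in when it is done.

```bash
ls; mkdir -p pics
python3 - <<'E'
from plant import manip, snapshot, camera_info, spotter
import cv2,numpy as np
for n in("scene","top","wrist"):
    im=snapshot(n); cv2.imwrite(f"pics/{n}0.png",im[:,:,::-1])
    ci=camera_info(n); print(n,{k:(np.round(v,3).tolist()) if k!='x' else 0 for k,v in ci.items() if not isinstance(v,str)})
    for t in("carrier1_bore","key_handle","keeper","holder_hole","tape","cup"):
        print(t,[(np.round(np.array(d["rect"])*[640,400,640,400]).tolist(),round(d["p"],2)) for d in spotter.find_in(n,t)])
print(manip.get_obs())
a=cv2.imread("pics/scene0.png");b=cv2.imread("pics/top0.png");
E
```

```text
pics
scene {'fov_y': 50.076, 'cx': 312.696, 'cy': 192.761, 'cam_to_world': [[0.627, 0.465, -0.625, -392.983], [-0.779, 0.349, -0.521, -792.625], [-0.024, 0.814, 0.581, 970.879], [0.0, 0.0, 0.0, 1.0]]}
carrier1_bore [([275.0, 173.0, 359.0, 235.0], 0.74), ([396.0, 255.0, 414.0, 285.0], 0.63)]
key_handle [([254.0, 157.0, 270.0, 190.0], 0.75), ([211.0, 159.0, 224.0, 183.0], 0.73), ([193.0, 182.0, 210.0, 196.0], 0.56), ([328.0, 177.0, 344.0, 199.0], 0.55), ([222.0, 148.0, 241.0, 176.0], 0.51), ([229.0, 176.0, 240.0, 206.0], 0.46)]
keeper [([327.0, 176.0, 344.0, 198.0], 0.45), ([277.0, 167.0, 362.0, 224.0], 0.21)]
holder_hole [([210.0, 175.0, 231.0, 199.0], 0.67)]
tape [([246.0, 206.0, 270.0, 229.0], 0.61)]
cup [([280.0, 149.0, 290.0, 168.0], 0.62)]
top {'fov_y': 57.202, 'cx': 321.968, 'cy': 195.517, 'cam_to_world': [[0.026, 0.974, -0.224, 336.851], [-1.0, 0.024, -0.013, 4.699], [-0.007, 0.224, 0.974, 1083.146], [0.0, 0.0, 0.0, 1.0]]}
carrier1_bore [([462.0, 232.0, 486.0, 251.0], 0.52), ([276.0, 160.0, 398.0, 228.0], 0.17)]
key_handle [([185.0, 219.0, 199.0, 246.0], 0.84), ([191.0, 267.0, 
[... 718 characters left out ...]

cup []
{'t': 1.05, 'joints': array([ 1.00373141e+00,  2.90679101e-01, -1.53453821e-01,  1.12668146e+00,
        3.03309615e-05,  1.43152343e+00]), 'joint_velocities': array([-0.00056315, -0.00017894, -0.00106816, -0.00023884,  0.0004648 ,
       -0.00129082]), 'tau': array([-8.13781353e-04, -5.37036645e+01,  3.31643665e+01,  1.75684821e-03,
       -3.06655529e-04, -1.90234260e-06]), 'ee_pos': array([217.76671144, 477.6837195 , 231.29585347]), 'eef_rot': array([-3.14157898e+00, -3.25442109e-05,  2.71380063e+00]), 'wrist_force': array([ 0.1085699 ,  0.22041361, -0.44928549]), 'wrist_torque': array([-0.04090341,  0.00979168,  0.00232635]), 'grip_force': 0.0, 'gripper_width': 0.997463732521677}
```

View pics/top0.png

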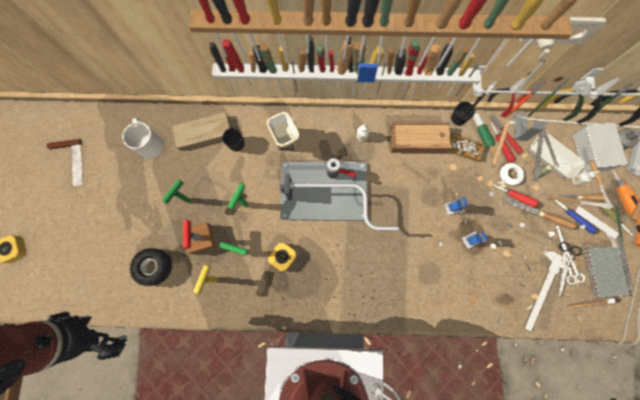

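View pics/scene0.png

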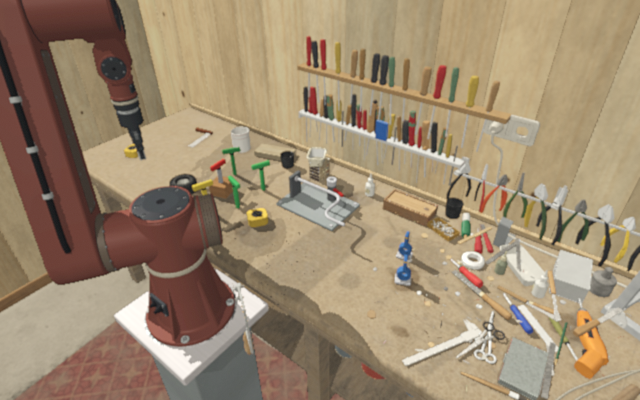

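Both views show two blue carriers on the bench, at top (456,206) and (475,240). The rail runs from its open end (397,229) to the stop (~288,188), and the keeper screw is at (333,167). The red T-key is at (187,234) in its holder at (200,237).

Look-alike keys are green at (174,190), (237,196) and (233,248), and yellow at (202,278). There are two black cups, (233,139) and (463,112), and I'll leave both alone. The red wall tools aren't candidates.

```bash
cat > h.py <<'E'
from plant import manip, snapshot, camera_info, spotter
import cv2,numpy as np
def intr(ci):
    f=200/np.tan(np.radians(ci["fov_y"]/2)); return np.array([[f,0,ci["cx"]],[0,f,ci["cy"]],[0,0,1.]])
def dist(ci):
    for k in("distortion","dist"):
        if k in ci and ci[k] is not None: return np.array(ci[k],float).ravel()
    return np.zeros(5)
def ray(ci,uv):
    p=cv2.undistortPoints(np.array([[uv]],float),intr(ci),dist(ci))[0,0]
    T=np.array(ci["cam_to_world"]); return T[:3,3],T[:3,:3]@np.array([p[0],-p[1],-1])
def at(ci,uv,z):
    o,d=ray(ci,uv); return o+d*(z-o[2])/d[2]
def proj(ci,P):
    T=np.array(ci["cam_to_world"]); q=(np.atleast_2d(P)-T[:3,3])@T[:3,:3]*[1,-1,-1]
    return cv2.projectPoints(q[:,None],np.zeros(3),np.zeros(3),intr(ci),dist(ci))[0][:,0]
def shot(n,f):
    ci=camera_info(n); im=snapshot(n); cv2.imwrite(f"pics/{f}.png",im[:,:,::-1]); return ci,im
E
python3 - <<'E'
from h import *
ci=camera_info("top"); print({k:v for k,v in ci.items() if k!="cam_to_world"})
cs=camera_info("scene"); print([k for k in cs],[k for k in camera_info("wrist")])
for nm,uv,z in [("c1",(456,204),85),("c2",(476,238),85),("open",(397,229),90),("stop",(290,187),90),("screw",(333,166),100),("key",(187,233),125),("holder",(201,236),50),("tape",(281,256),36),("bendcorner",(366,187),90)]:
    P=at(ci,uv,z); print(nm,P.round(0),np.hypot(*P[:2]).round(),proj(cs,P).round())
im=cv2.imread("pics/top0.png"); cv2.imwrite("pics/c0.png",cv2.hconcat([cv2.resize(im[125:305,160:300],None,fx=3,fy=3,interpolation=2),cv2.resize(im[150:330,280:402],None,fx=3,fy=3,interpolation=2)]))
E
```

```text
{'fov_y': 57.20201259640602, 'cx': 321.9677442130214, 'cy': 195.51676333344506}
['fov_y', 'cx', 'cy', 'cam_to_world'] ['fov_y', 'cx', 'cy', 'cam_to_world']
c1 [ 551. -354.   85.] 655.0 [[400. 234.]]
c2 [ 458. -403.   85.] 610.0 [[399. 258.]]
open [ 477. -188.   90.] 513.0 [[343. 225.]]
stop [587. 108.  90.] 597.0 [[295. 178.]]
screw [648. -11. 100.] 649.0 [[330. 180.]]
key [448. 369. 125.] 580.0 [[218. 164.]]
holder [449. 357.  50.] 573.0 [[224. 182.]]
tape [400. 130.  36.] 420.0 [[257. 213.]]
bendcorner [ 593. -104.   90.] 602.0 [[342. 198.]]
```

View pics/c0.png

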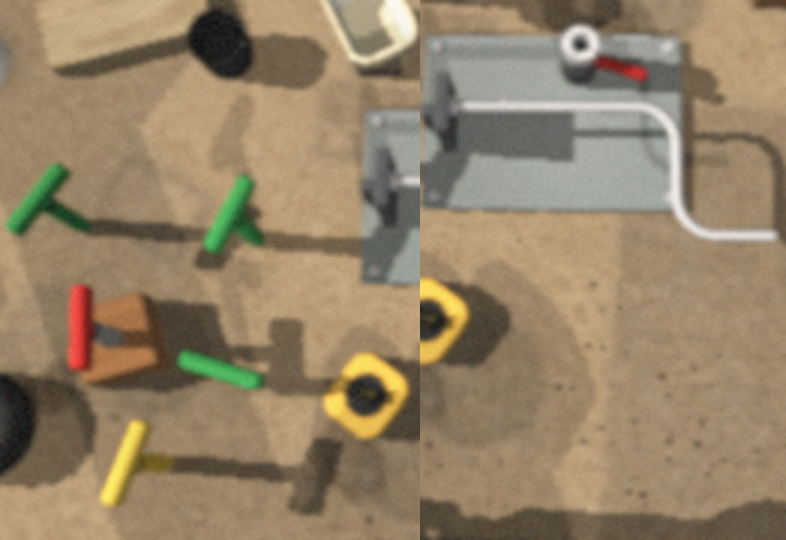

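```bash
python3 -m inch '0 0 -0.6 0 0 -0.1817 8.54;0 0 -0.6 0 0 -0.1817 8.54;0 0 -0.6 0 0 -0.1817 8.54;0 0 -0.6 0 0 -0.1817 8.54;0 0 -0.6 0 0 -0.1817 8.54;0 0 -0.6 0 0 -0.1817 8.54;0 0 -0.6 0 0 -0.1817 8.54;0 0 -0.6 0 0 -0.1817 8.54;0 0 -0.6 0 0 -0.1817 8.54;0 0 -0.6 0 0 -0.1817 8.54;0 0 -0.6 0 0 -0.1817 8.54' && python3 -m inch '4.76 -1.6 0 0 0 0 8.54;4.76 -1.6 0 0 0 0 8.54;4.76 -1.6 0 0 0 0 8.54;4.76 -1.6 0 0 0 0 8.54;4.76 -1.6 0 0 0 0 8.54;4.76 -1.6 0 0 0 0 8.54;4.76 -1.6 0 0 0 0 8.54;4.76 -1.6 0 0 0 0 8.54;4.76 -1.6 0 0 0 0 8.54'
```

```text
t: 2.42
ee_pos: [217.8, 477.7, 297.5]
eef_rot: [3.142, 0.0, -1.565]
wrist_force: [-0.3, -0.0, -0.3]
gripper_width: 1.0
grip_force: 0.0
t: 3.55
ee_pos: [362.2, 47.7, 297.6]
eef_rot: [-3.141, 0.0, -1.571]
wrist_force: [1.5, 0.3, 0.2]
gripper_width: 0.999
grip_force: 0.0
```

```bash
python3 -m inch '4.76 -1.6 0 0 0 0 8.54;4.76 -1.6 0 0 0 0 8.54;4.76 -1.6 0 0 0 0 8.54;4.76 -1.6 0 0 0 0 8.54;4.76 -1.6 0 0 0 0 8.54;4.76 -1.6 0 0 0 0 8.54;4.76 -1.6 0 0 0 0 8.54;4.76 -1.6 0 0 0 0 8.54;4.76 -1.6 0 0 0 0 8.54;0 0 0 0 0 0 8.54'
python3 - <<'E'
from h import *
ci,im=shot("wrist","w1")
np.save("w1ci.npy",ci,allow_pickle=True)
for t in("carrier1_bore",):
    for d in spotter.outline_of("wrist",t):
        print((np.array(d["rect"])*[640,400,640,400]).round(),round(d["p"],2))
print(manip.get_obs()["ee_pos"],manip.get_obs()["eef_rot"])
E
```

```text
t: 4.8
ee_pos: [506.0, -381.9, 295.4]
eef_rot: [3.14, 0.001, -1.573]
wrist_force: [0.1, -0.6, 0.3]
gripper_width: 1.002
grip_force: 0.0
[332. 117. 367. 157.] 0.93
[ 505.64891564 -379.05577741  296.65798504] [ 3.14077454e+00  1.03847086e-03 -1.57127490e+00]
```

View pics/w1.png

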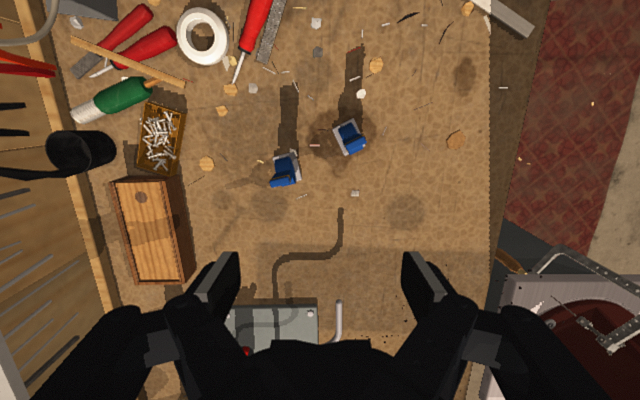

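Run:
```python
from h import *
im=cv2.imread("pics/w1.png"); cv2.imwrite("pics/c1.png",cv2.resize(im[100:200,250:380],None,fx=6,fy=6,interpolation=2))
ci=np.load("w1ci.npy",allow_pickle=True).item()
for uv in((285,170),(348,138)): print(at(ci,uv,60).round())
print(at(ci,(338,300),90))
```

```text
[ 555. -382.   60.]
[ 469. -425.   60.]
[ 480.33858522 -191.53978681   90.        ]
```

View pics/c1.png

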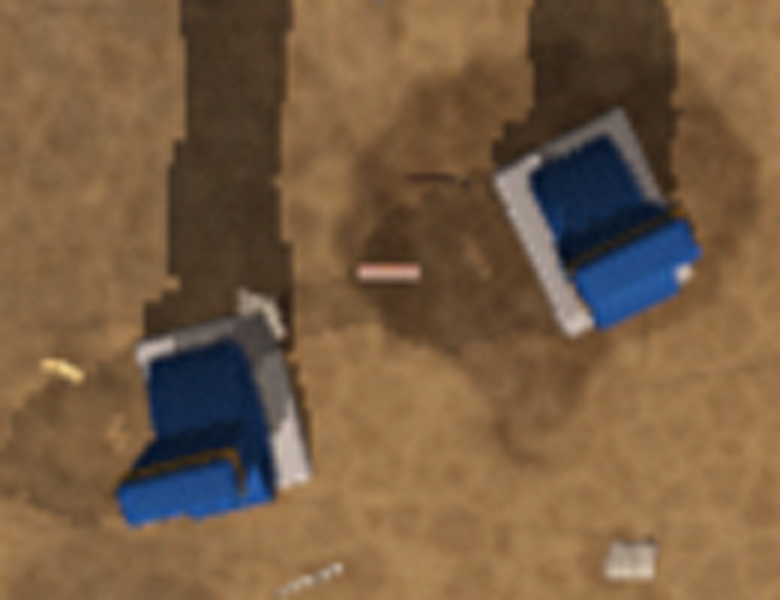

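Run:
```python
from h import *
ci=np.load("w1ci.npy",allow_pickle=True).item()
c=lambda x,y:(250+x/6,100+y/6)
for n,tab,foot,e in(("A",(185,490),(223.5,412),[(137,350),(262,308)]),("B",(640,270),(596,222),[(495,180),(620,110)])):
    print(n,at(ci,c(*tab),95).round(),at(ci,c(*foot),9).round())
    d=at(ci,c(*e[0]),9)-at(ci,c(*e[1]),9); print(np.linalg.norm(d),np.arctan2(d[1],d[0]))
    d=[at(ci,c(*p),95) for p in {"A":[(120,487),(240,455)],"B":[(570,270),(690,215)]}[n]]; d=d[0]-d[1]; print(np.linalg.norm(d),np.arctan2(d[1],d[0]))
```

```text
A [ 556. -374.   95.] [ 558. -373.    9.]
34.20458095620827 0.3170584499641564
26.468228243202756 0.2611509076632472
B [ 462. -420.   95.] [ 462. -421.    9.]
34.878460818153314 0.49905265118709485
26.18127851701755 0.4272587414755964
```

```bash
python3 -m inch '-0.55 -5.14 0 0 0 0 8.54;0 0 2.5 0 0 0.1843 5;0 0 2.5 0 0 0.1843 5;0 0 2.5 0 0 0.1843 5;0 0 2.5 0 0 0.1843 5;0 0 2.5 0 0 0.1843 5;0 0 2.5 0 0 0.1843 5;0 0 2 0 0 0.1843 5;0 0 0 0 0 0 5;0 0 0 0 0 0 5'
python3 - <<'E'
from h import *
ci,im=shot("wrist","w2")
print(manip.get_obs()["ee_pos"])
for d in spotter.outline_of("wrist","carrier1_bore"): print((np.array(d["rect"])*[640,400,640,400]).round(),round(d["p"],2))
E
```

```text
t: 6.15
ee_pos: [557.7, -373.2, 128.7]
eef_rot: [-3.14, 0.001, -2.856]
wrist_force: [1.0, 0.1, 0.1]
gripper_width: 0.584
grip_force: 0.0
[ 557.87649079 -373.54985598  128.90220969]
[270.  36. 328. 102.] 0.81
```

View pics/w2.png

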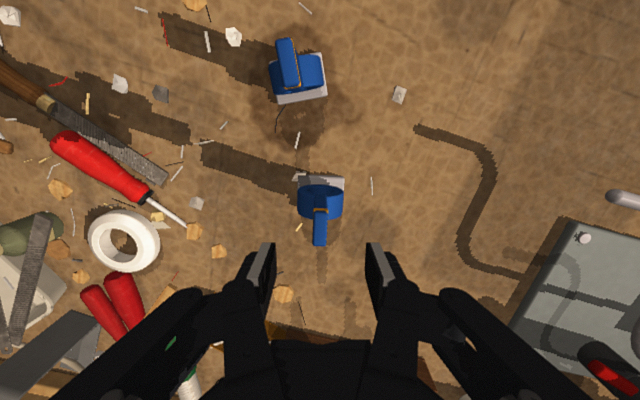

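The tab sits centred between the fingers, at (320,226), and is lined up with the pads. Descending to grip.

```bash
python3 -c "
from h import *
print(at(camera_info('wrist'),(320,226),95))"; python3 -m inch '0 0 3 0 0 0 5;0 0 3 0 0 0 5;0 0 1.2 0 0 0 5;0 0 0 0 0 0 5;0 0 0 0 0 0 0;0 0 0 0 0 0 0;0 0 0 0 0 0 0;0 0 0 0 0 0 0;0 0 0 0 0 0 0;0 0 0 0 0 0 0'
```

```text
[ 555.7218827  -374.55454607   95.        ]
t: 7.5
ee_pos: [558.0, -374.2, 56.5]
eef_rot: [-3.14, 0.001, -2.861]
wrist_force: [-0.2, 0.0, 5.5]
gripper_width: 0.111
grip_force: 59.4
```

```bash
python3 -m inch '0 0 -4 0 0 0.14 0;0 0 -5 0 0 0.14 0;0 0 -5 0 0 0 0;0 0 -5 0 0 0 0;0 0 -5 0 0 0 0;-1.03 5.2 0 0 0 0 0;-1.03 5.2 0 0 0 0 0;-1.03 5.2 0 0 0 0 0;-1.03 5.2 0 0 0 0 0;-1.03 5.2 0 0 0 0 0;-1.03 5.2 0 0 0 0 0;0 0 0 0 0 0 0'
python3 - <<'E'
from h import *
ci,im=shot("wrist","w3")
np.save("w3ci.npy",ci,allow_pickle=True)
print(manip.get_obs()["ee_pos"])
E
```

```text
t: 9.0
ee_pos: [619.0, -57.8, 295.4]
eef_rot: [3.141, -0.0, -3.136]
wrist_force: [-0.4, 0.4, -1.5]
gripper_width: 0.107
grip_force: 59.2
[618.84262219 -59.85430417 295.30617649]
```

View pics/w3.png

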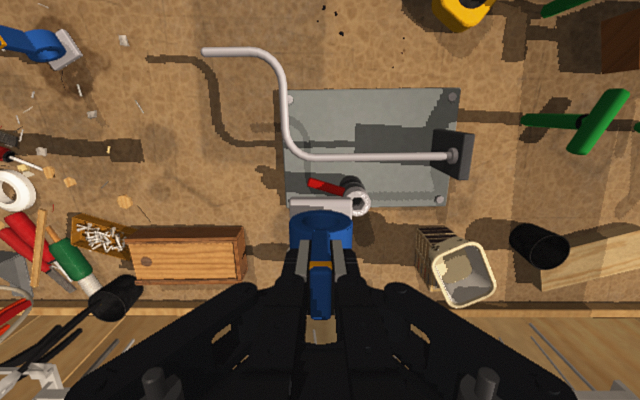

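```bash
cat > fit.py <<'E'
from h import *
from scipy.optimize import least_squares
from scipy.spatial import cKDTree
def model():
    t=np.linspace(0,np.pi/2,30)
    a=[(-120,y) for y in np.linspace(-295,-245,40)]+[(-85-35*np.cos(u),-245+35*np.sin(u)) for u in t]
    a+=[(x,-210) for x in np.linspace(-85,-35,40)]+[(-35+35*np.sin(u),-175-35*np.cos(u)) for u in t]+[(0,y) for y in np.linspace(-175,-14,100)]
    return np.array(a)
M=model()
def W(p,q=M,z=90):
    q=np.atleast_2d(q); c,s=np.cos(p[2]),np.sin(p[2]); return np.c_[p[0]+c*q[:,0]-s*q[:,1],p[1]+s*q[:,0]+c*q[:,1],np.full(len(q),z)]
E
python3 - <<'E'
from fit import *
ci=np.load("w3ci.npy",allow_pickle=True).item(); im=cv2.imread("pics/w3.png")
hand=np.array([(203,51),(264,54),(283,90),(284,120),(292,148),(325,157),(400,157),(445,156)],float)
p0=np.array([587,108,0.03])
def res(p,pts,dense=True):
    c=proj(ci,W(p)); d,i=cKDTree(c).query(pts); return (c[i]-pts).ravel()
# bright mask near hand polyline
m=np.zeros(im.shape[:2],np.uint8); cv2.polylines(m,[np.array([(203,51),(250,51),(264,54),(277,64),(283,90),(284,120),(292,148),(305,156),(325,157),(445,156)],np.int32)],False,255,13)
g=(im.min(2)>165)&(m>0); ys,xs=np.nonzero(g); pts=np.c_[xs,ys].astype(float); print(len(pts),xs.min(),xs.max())
def R(p):
    c=proj(ci,W(p)); d,i=cKDTree(c).query(pts); j,_=None,None
    e=proj(ci,W(p,(-120,-295)))[0]-[xs.min(),np.median(ys[xs<xs.min()+4])]
    return np.r_[(c[i]-pts).ravel()/np.sqrt(len(pts)/20), e*2]
s=least_squares(R,p0,loss="soft_l1"); print(s.x,s.cost)
p=s.x; print("open",W(p,(-120,-295)),"screw",W(p,(58,-121),100),proj(ci,W(p,(58,-121),100)),proj(ci,W(p,(0,-14))),"stop px")
np.save("rail.npy",p)
for q in W(p)[::12]: pass
c=proj(ci,W(p)); o=im.copy()
for u in c: cv2.circle(o,(int(u[0]+.5),int(u[1]+.5)),0,(0,0,255),-1)
cv2.imwrite("pics/o3.png",cv2.resize(o[20:230,180:500],None,fx=2.4,fy=2.4,interpolation=0))
print(at(ci,(359,200),100))
E
```

```text
1248 203 446
[5.93813336e+02 1.10734267e+02 1.31333907e-02] 25.01577238887826
open [[ 477.69792397 -185.81625327   90.        ]] screw [[653.39742866  -9.49358299 100.        ]] [[357.61834985 202.6846634 ]] [[443.8249813 155.4365399]] stop px
[649.78101505  -7.89950851 100.        ]
```

View pics/o3.png

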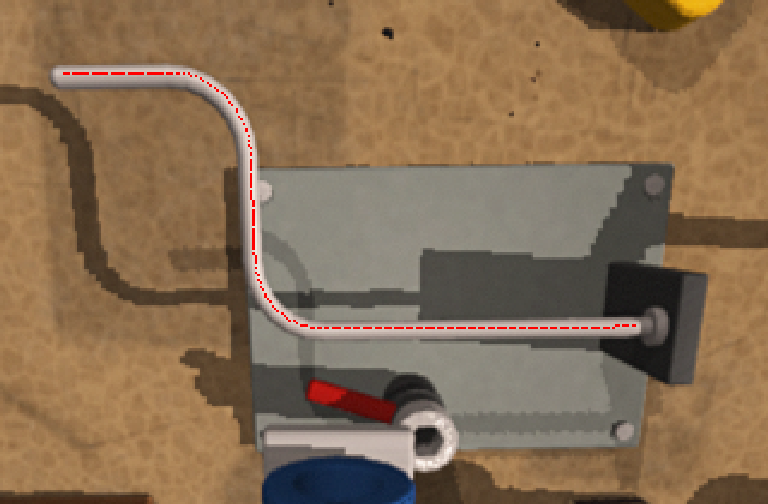

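```bash
python3 -m inch '3.54 -4.28 0 0 0 0 0;3.54 -4.28 0 0 0 0 0;3.54 -4.28 0 0 0 0 0;3.54 -4.28 0 0 0 0 0;0 0 2 0 0 -0.1761 0;0 0 2 0 0 -0.1761 0;0 0 2 0 0 -0.1761 0;0 0 2 0 0 -0.1761 0;0 0 1 0 0 -0.1761 0;0 0 1 0 0 -0.1761 0;0 0 1 0 0 -0.1761 0;0 0 1 0 0 -0.1761 0' && python3 -m inch '0 0 1 0 0 -0.1761 0;0 0 2 0 0 0 0;0 0 0 0 0 0 0;0 0 0 0 0 0 0' && python3 -c "
from h import *
o=manip.get_obs();print(o['ee_pos'],o['eef_rot'])"
```

```text
t: 10.55
ee_pos: [476.7, -234.0, 175.0]
eef_rot: [3.141, -0.0, -1.728]
wrist_force: [-0.1, 0.7, -2.1]
gripper_width: 0.112
grip_force: 59.4
t: 11.05
ee_pos: [477.3, -233.6, 145.9]
eef_rot: [-3.141, -0.0, -1.557]
wrist_force: [-0.5, 0.5, -1.2]
gripper_width: 0.11
grip_force: 59.2
[ 477.29802581 -233.57638006  145.92492135] [-3.14124176e+00 -3.84123560e-04 -1.55704495e+00]
```

```bash
python3 -m inch '0 0 1.5 0 0 0 0;0 0 1.45 0 0 0 0;0 0 0 0 0 0 0;-1 0 0 0 0 0 0;-1 0 0 0 0 0 0;-1 0 0 0 0 0 0;-1 0 0 0 0 0 0;-1 0 0 0 0 0 0;0 0 0 0 0 0 0'
python3 - <<'E'
from h import *
ci,im=shot("scene","s4"); print(manip.get_obs()['ee_pos'],manip.get_obs()['wrist_force'])
u=proj(ci,[477,-186,90])[0]; x,y=u.astype(int); print(u)
cv2.imwrite("pics/c4.png",cv2.resize(np.hstack([im[y-50:y+50,x-60:x+60,::-1],cv2.resize(im[y-25:y+25,x-30:x+30,::-1],(120,100))]),None,fx=3.3,fy=3.3,interpolation=2))
E
```

```text
t: 12.18
ee_pos: [476.6, -182.0, 115.9]
eef_rot: [3.142, 0.0, -1.555]
wrist_force: [1.2, -0.5, -0.4]
gripper_width: 0.109
grip_force: 59.2
[ 476.71829792 -182.58540696  115.86857372] [-0.0999753   0.25879512 -1.7926922 ]
[342.06361816 224.20841517]
```

View pics/c4.png

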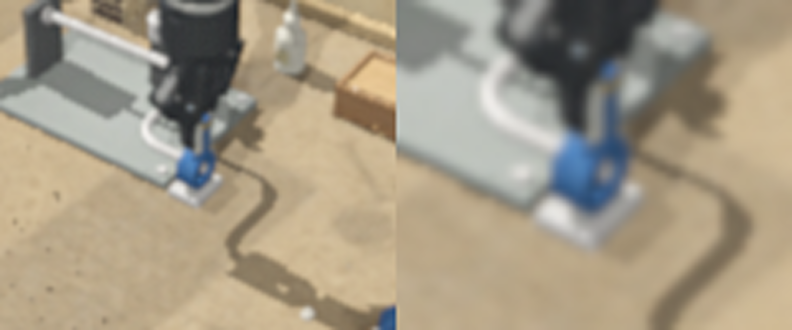

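```bash
python3 -m inch '-1 0 0 0 0 0 0;-1 0 0 0 0 0 0;-1 0 0 0 0 0 0;-1 0 0 0 0 0 0;-0.65 0 0 0 0 0 0;0 0 0 0 0 0 0' && python3 -m inch '-0.457 -0.03 0 0 0 0.1309 0;-0.457 -0.03 0 0 0 0.1309 0;-0.457 -0.03 0 0 0 0.1309 0;-0.457 -0.03 0 0 0 0.1309 0;-0.457 -0.03 0 0 0 0.1309 0;-0.457 -0.03 0 0 0 0.1309 0;-0.457 -0.03 0 0 0 0.1309 0;-0.457 -0.03 0 0 0 0.1309 0;-0.457 -0.03 0 0 0 0.1309 0;-0.457 -0.03 0 0 0 0.1309 0;-0.457 -0.03 0 0 0 0.1309 0;-0.457 -0.03 0 0 0 0.1309 0'
cat >> fit.py <<'E'
P=np.array([592.5,110.7,0.014])
def rc():
    o=manip.get_obs(); c,s=np.cos(P[2]),np.sin(P[2]); d=o["ee_pos"][:2]-P[:2]
    print("rail",(np.array([c*d[0]+s*d[1],-s*d[0]+c*d[1]])).round(1),"z",o["ee_pos"][2].round(1),"yaw-rail",(o["eef_rot"][2]-P[2]).round(3),"F",o["wrist_force"].round(1),"grip",o["gripper_width"].round(3),o["grip_force"].round())
E
python3 -c "
from fit import *
rc()"
```

```text
t: 12.98
ee_pos: [475.9, -135.8, 115.8]
eef_rot: [3.142, -0.0, -1.555]
wrist_force: [-0.0, -0.8, -1.1]
gripper_width: 0.105
grip_force: 59.2
t: 14.48
ee_pos: [510.7, -101.1, 115.8]
eef_rot: [-3.141, 0.0, -3.131]
wrist_force: [0.6, 0.7, -1.0]
gripper_width: 0.108
grip_force: 59.3Traceback (most recent call last):
  File "<string>", line 3, in <module>
    rc()
    ~~^^
  File "fit.py", line 15, in rc
    print("rail",(np.array([c*d[0]+s*d[1],-s*d[0]+c*d[1]])).round(1),"z",o["ee_pos"][2].round(1),"yaw-rail",(o["eef_rot"][2]-P[2]).round(3),"F",o["wrist_force"].round(1),"grip",o["gripper_width"].round(3),o["grip_force"].round())
                                                                                                                                                                                 ^^^^^^^^^^^^^^^^^^^^^^^^
AttributeError: 'float' object has no attribute 'round'
```

```bash
sed -i 's/o\["gripper_width"\].round(3),o\["grip_force"\].round()/round(o["gripper_width"],3),round(o["grip_force"])/' fit.py; python3 -m inch '-1 0.01 0 0 0 0 0;-1 0.02 0 0 0 0 0;-1 0.02 0 0 0 0 0;-1 0 0 0 0 0 0;-0.98 0 0 0 0 0 0;0 0 0 0 0 0 0' && python3 -m inch '-0.457 0.03 0 0 0 -0.1309 0;-0.457 0.03 0 0 0 -0.1309 0;-0.457 0.03 0 0 0 -0.1309 0;-0.457 0.03 0 0 0 -0.1309 0;-0.457 0.03 0 0 0 -0.1309 0;-0.457 0.03 0 0 0 -0.1309 0;-0.457 0.03 0 0 0 -0.1309 0;-0.457 0.03 0 0 0 -0.1309 0;-0.457 0.03 0 0 0 -0.1309 0;-0.457 0.03 0 0 0 -0.1309 0;-0.457 0.03 0 0 0 -0.1309 0;-0.457 0.03 0 0 0 -0.1309 0' &&
python3 -c "
from fit import *
rc()"
```

```text
t: 15.22
ee_pos: [560.9, -99.6, 115.7]
eef_rot: [-3.142, 0.0, -3.126]
wrist_force: [0.2, -1.0, -1.6]
gripper_width: 0.109
grip_force: 59.3
t: 16.73
ee_pos: [594.3, -63.9, 115.8]
eef_rot: [3.141, 0.0, -1.551]
wrist_force: [-0.9, 0.0, -0.9]
gripper_width: 0.108
grip_force: 59.4
rail [  -0.6 -174.6] z 115.8 yaw-rail -1.565 F [-0.9  0.  -0.9] grip 0.108 59
```

```bash
python3 -m inch '-2 -0.02 0 0 0 0 0;-2 -0.02 0 0 0 0 0;-2 0 0 0 0 0 0;-2 0 0 0 0 0 0;-2 0 0 0 0 0 0;-2 0 0 0 0 0 0;-2 0 0 0 0 0 0;-0.8 0 0.5 0 0 0 0;0 0 0 0 0 0 0' && python3 -m inch '-0.4 0 0 0 0 0 0;-0.3 0 0 0 0 0 0;-0.2 0 0 0 0 0 0;-0.1 0 0 0 0 0 0;0 0 0 0 0 0 0' &&
python3 -c "
from fit import *
rc()"
```

```text
t: 17.85
ee_pos: [592.5, 84.4, 110.2]
eef_rot: [3.141, -0.0, -1.555]
wrist_force: [0.1, -0.2, -1.4]
gripper_width: 0.109
grip_force: 59.3
t: 18.48
ee_pos: [592.9, 91.9, 111.0]
eef_rot: [-3.141, -0.004, -1.557]
wrist_force: [-0.3, -7.9, 1.1]
gripper_width: 0.109
grip_force: 59.6
rail [  0.2 -18.8] z 111.0 yaw-rail -1.571 F [-0.3 -7.9  1.1] grip 0.109 60
```

```bash
python3 -m inch '0.1 0 0 0 0 0 2.5;0 0 0 0 0 0 2.5;0 0 0 0 0 0 2.5;0 0 -3 0 0 0 2.5;0 0 -5 0 0 0 2.5;0 0 -5 0 0 0 2.5' && python3 -m inch '5.1 1.38 0 0 0 0 5;5.1 1.38 0 0 0 0 5;5.1 1.38 0 0 0 0 5;5.1 1.38 0 0 0 0 5;5.1 1.38 0 0 0 0 5;5.1 1.38 0 0 0 0 5;5.1 1.38 0 0 0 0 5;5.1 1.38 0 0 0 0 5;5.1 1.38 0 0 0 0 5;5.1 1.38 0 0 0 0 5;0 0 0 0 0 0 5' && python3 -m inch '0 0 0 0 0 0.161 5;0 0 0 0 0 0.161 5;0 0 0 0 0 0.161 5;0 0 0 0 0 0.161 5;0 0 0 0 0 0.161 5;0 0 0 0 0 0.161 5;0 0 0 0 0 0.161 5;0 0 0 0 0 0 5'
python3 - <<'E'
from h import *
ci,im=shot("wrist","w5"); np.save("w5ci.npy",ci,allow_pickle=True)
_,im2=shot("scene","s5")
print(manip.get_obs()["ee_pos"])
cv2.imwrite("pics/c5.png",np.vstack([im[::,:,::-1][60:340,120:520],cv2.resize(im2[160:240,260:380,::-1],(400,267),interpolation=2)]))
E
```

```text
t: 19.23
ee_pos: [592.5, 93.1, 242.2]
eef_rot: [3.141, 0.0, -1.556]
wrist_force: [1.3, -0.2, -0.1]
gripper_width: 0.289
grip_force: 0.0
t: 20.6
ee_pos: [461.1, -422.3, 240.1]
eef_rot: [3.141, -0.0, -1.56]
wrist_force: [0.4, 0.9, 0.1]
gripper_width: 0.589
grip_force: 0.0
t: 21.6
ee_pos: [462.7, -418.2, 240.9]
eef_rot: [3.141, 0.0, -2.681]
wrist_force: [-0.5, -0.1, 0.2]
gripper_width: 0.59
grip_force: 0.0
[ 462.62834921 -418.53116247  240.87509763]
```

View pics/c5.png

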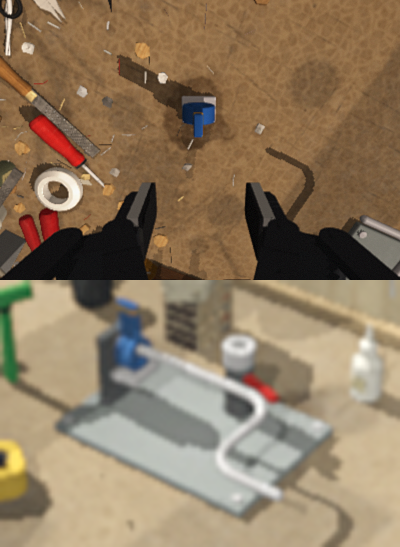

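The first carrier hangs against the stop. Carrier B's tab is at about (318,185) in the wrist image and lined up with the fingers.

```bash
python3 -c "
from h import *
print(at(np.load('w5ci.npy',allow_pickle=True).item(),(318,184),95))"; python3 -m inch '0.1 -0.15 5 0 0 0 5;0 0 5 0 0 0 5;0 0 5 0 0 0 5;0 0 3.4 0 0 0 5;0 0 0 0 0 0 5;0 0 0 0 0 0 0;0 0 0 0 0 0 0;0 0 0 0 0 0 0;0 0 0 0 0 0 0;0 0 0 0 0 0 0;0 0 0 0 0 0 0'; python3 -c "
from fit import *
rc();print(manip.get_obs()['ee_pos'])"
```

```text
[ 461.2734904  -421.67009719   95.        ]
t: 23.08
ee_pos: [463.1, -421.8, 58.7]
eef_rot: [-3.138, 0.001, -2.683]
wrist_force: [0.3, 0.3, 7.0]
gripper_width: 0.11
grip_force: 59.5
rail [-136.9 -530.7] z 58.7 yaw-rail -2.697 F [0.3 0.3 7. ] grip 0.11 59
[ 463.08848476 -421.84985135   58.71462553]
```

```bash
python3 -m inch '0 0 -2.96 0 0 0 0;0 0 -2.97 0 0 -0.1609 0;0 0 0 0 0 -0.1609 0;0 0 0 0 0 -0.1609 0;0 0 0 0 0 -0.1609 0;0 0 0 0 0 -0.1609 0;0 0 0 0 0 -0.1609 0;0 0 0 0 0 -0.1609 0;0 0 0 0 0 0 0' && python3 -m inch '-3.8 -0.34 0 0 0 0 0;-3.8 -0.34 0 0 0 0 0;-3.8 -0.34 0 0 0 0 0;-3.8 -0.34 0 0 0 0 0;-3.8 -0.34 0 0 0 0 0;0 0 0 0 0 0 0;0 0 0 0 0 0 0' ; python3 -c "
from fit import *
rc()"
```

```text
t: 24.2
ee_pos: [462.2, -420.9, 116.6]
eef_rot: [-3.141, -0.0, -1.557]
wrist_force: [0.2, -0.1, 0.1]
gripper_width: 0.105
grip_force: 58.7
t: 25.08
ee_pos: [476.8, -231.2, 116.5]
eef_rot: [-3.141, -0.001, -1.558]
wrist_force: [0.5, 1.2, -0.6]
gripper_width: 0.11
grip_force: 58.6
rail [-120.5 -340.2] z 116.5 yaw-rail -1.572 F [ 0.5  1.2 -0.6] grip 0.11 59
```

```bash
python3 -m inch '-1 -0.02 0 0 0 0 0;-1 -0.03 0 0 0 0 0;-1 0 0 0 0 0 0;-1 0 0 0 0 0 0;-1 0 0 0 0 0 0;0 0 0 0 0 0 0' && python3 -m inch '-1 0 0 0 0 0 0;-1 0 0 0 0 0 0;-1 0 0 0 0 0 0;-1 0 0 0 0 0 0;-0.5 0 0 0 0 0 0;0 0 0 0 0 0 0;0 0 0 0 0 0 0'
python3 - <<'E'
from fit import *
rc(); ci,im=shot("scene","s6")
cv2.imwrite("pics/c6.png",cv2.resize(im[160:240,260:380,::-1],(720,480),interpolation=2))
E
```

```text
t: 25.82
ee_pos: [476.2, -179.8, 116.1]
eef_rot: [3.141, 0.0, -1.556]
wrist_force: [-0.3, -0.1, -1.7]
gripper_width: 0.109
grip_force: 58.7
t: 26.7
ee_pos: [475.7, -135.8, 116.1]
eef_rot: [-3.141, -0.0, -1.557]
wrist_force: [-0.0, -0.4, -1.1]
gripper_width: 0.108
grip_force: 58.7
rail [-120.2 -244.9] z 116.1 yaw-rail -1.571 F [-0.  -0.4 -1.1] grip 0.108 59
```

View pics/c6.png

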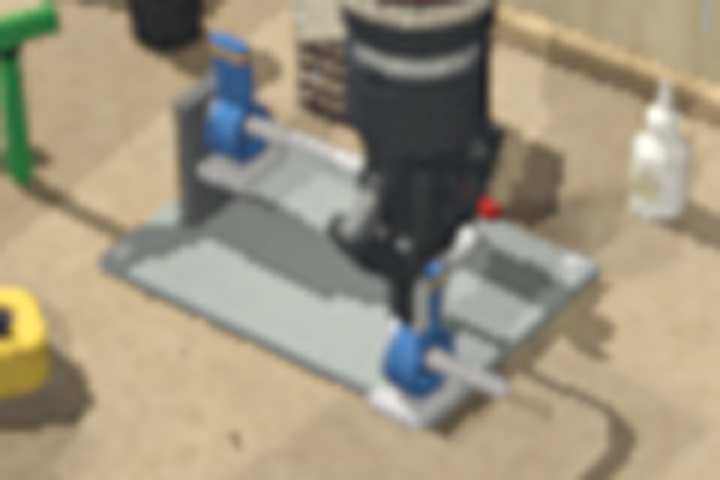

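The rod comes out through the second carrier at crop (500,385), so it is threaded. Going round the bends now.

```bash
python3 -m inch '-0.457 -0.03 0 0 0 0.1309 0;-0.457 -0.03 0 0 0 0.1309 0;-0.457 -0.03 0 0 0 0.1309 0;-0.457 -0.03 0 0 0 0.1309 0;-0.457 -0.03 0 0 0 0.1309 0;-0.457 -0.03 0 0 0 0.1309 0;-0.457 -0.03 0 0 0 0.1309 0;-0.457 -0.03 0 0 0 0.1309 0;-0.457 -0.03 0 0 0 0.1309 0;-0.457 -0.03 0 0 0 0.1309 0;-0.457 -0.03 0 0 0 0.1309 0;-0.457 -0.03 0 0 0 0.1309 0' && python3 -m inch '-1 0.01 0 0 0 0 0;-1 0.02 0 0 0 0 0;-1 0.02 0 0 0 0 0;-1 0 0 0 0 0 0;-0.98 0 0 0 0 0 0;0 0 0 0 0 0 0' && python3 -c "
from fit import *
rc()"; python3 -m inch '-0.457 0.03 0 0 0 -0.1309 0;-0.457 0.03 0 0 0 -0.1309 0;-0.457 0.03 0 0 0 -0.1309 0;-0.457 0.03 0 0 0 -0.1309 0;-0.457 0.03 0 0 0 -0.1309 0;-0.457 0.03 0 0 0 -0.1309 0;-0.457 0.03 0 0 0 -0.1309 0;-0.457 0.03 0 0 0 -0.1309 0;-0.457 0.03 0 0 0 -0.1309 0;-0.457 0.03 0 0 0 -0.1309 0;-0.457 0.03 0 0 0 -0.1309 0;-0.457 0.03 0 0 0 -0.1309 0' &&
python3 -c "
from fit import *
rc()"
```

```text
t: 28.25
ee_pos: [510.3, -100.4, 116.1]
eef_rot: [-3.142, 0.0, -3.132]
wrist_force: [-0.5, -0.8, -0.6]
gripper_width: 0.109
grip_force: 58.6
t: 29.0
ee_pos: [560.6, -98.9, 116.0]
eef_rot: [-3.142, 0.0, -3.127]
wrist_force: [-0.5, 0.3, -2.2]
gripper_width: 0.108
grip_force: 58.6
rail [ -34.8 -209.2] z 116.0 yaw-rail -3.141 F [-0.5  0.3 -2.2] grip 0.108 59
t: 30.5
ee_pos: [594.1, -63.3, 116.1]
eef_rot: [3.141, 0.0, -1.552]
wrist_force: [-0.4, 0.4, -0.7]
gripper_width: 0.114
grip_force: 58.7
rail [  -0.9 -174. ] z 116.1 yaw-rail -1.566 F [-0.4  0.4 -0.7] grip 0.114 59
```

```bash
python3 -m inch '-2 -0.04 0 0 0 0 0;-2 -0.04 0 0 0 0 0;-2 0 0 0 0 0 0;-2 0 0 0 0 0 0;-2 0 0 0 0 0 0;-1.2 0 0.5 0 0 0 0;0 0 0 0 0 0 0' && python3 -m inch '-0.3 0 0 0 0 0 0;-0.3 0 0 0 0 0 0;-0.2 0 0 0 0 0 0;-0.1 0 0 0 0 0 0;-0.1 0 0 0 0 0 0;-0.1 0 0 0 0 0 0;0 0 0 0 0 0 0' &&
python3 -c "
from fit import *
rc()"
```

```text
t: 31.38
ee_pos: [593.9, 50.1, 111.3]
eef_rot: [-3.141, 0.001, -1.555]
wrist_force: [-1.0, 3.2, 3.0]
gripper_width: 0.112
grip_force: 59.7
t: 32.25
ee_pos: [593.8, 57.8, 111.3]
eef_rot: [-3.141, -0.004, -1.558]
wrist_force: [0.7, -9.4, 3.5]
gripper_width: 0.106
grip_force: 59.9
rail [  0.6 -52.9] z 111.3 yaw-rail -1.572 F [ 0.7 -9.4  3.5] grip 0.106 60
```

```bash
python3 -m inch '0.1 0 0 0 0 0 2.5;0 0 0 0 0 0 2.5;0 0 0 0 0 0 2.5;0 0 -3 0 0 0 2.5;0 0 -5 0 0 0 2.5;0 -5.7 0 0 0 0 2.5;0 0 2 0 0 0 2.5;0 0 0 0 0 0 2.5;0 0 0 0 0 0 2.5'
python3 - <<'E'
from fit import *
rc(); ci,im=shot("wrist","w7"); np.save("w7ci.npy",ci,allow_pickle=True)
u=proj(ci,[651,-9,100])[0]; print(u); x,y=u.astype(int); y=max(y,60);x=max(x,60)
a=cv2.resize(im[y-50:y+50,x-50:x+50,::-1],(600,600),interpolation=2); cv2.imwrite("pics/c7.png",a); print(x-50,y-50)
_,_=shot("scene","s7")
E
```

```text
t: 33.38
ee_pos: [649.9, 59.6, 171.4]
eef_rot: [3.141, 0.0, -1.556]
wrist_force: [0.7, -0.8, -0.0]
gripper_width: 0.291
grip_force: 0.0
rail [ 56.6 -51.9] z 171.4 yaw-rail -1.57 F [ 0.7 -0.8 -0. ] grip 0.291 0
[320.58212979 123.9242712 ]
270 73
```

View pics/c7.png

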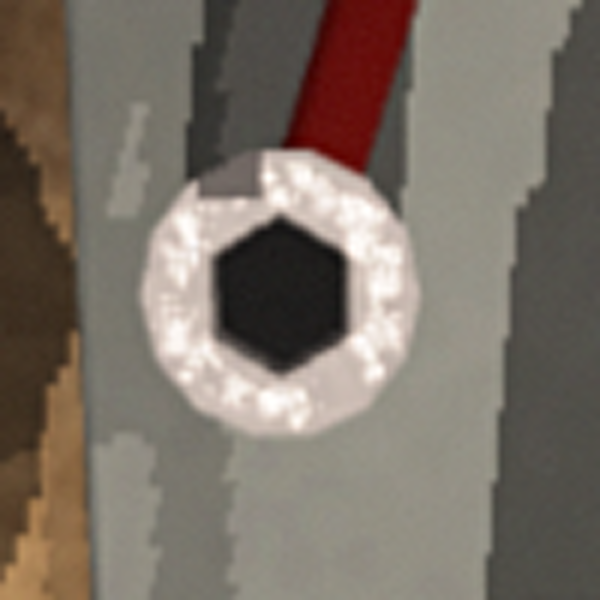

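```bash
python3 -c "
from fit import *
print('socket',at(np.load('w7ci.npy',allow_pickle=True).item(),(317,122),100))
ci=camera_info('top');a,b=at(ci,(187,222),135),at(ci,(187,247),135);print(a,b,(a+b)/2,np.linalg.norm(a-b))
im=cv2.imread('pics/s7.png')[160:240,260:380];cv2.imwrite('pics/c8.png',cv2.resize(im,(600,400),interpolation=2))"
python3 -m inch '0 0 -3 0 0 0 5;0 0 -3.5 0 0 0 5;-5.18 2.42 0 0 0 0 5;-5.18 2.42 0 0 0 0 5;-5.18 2.42 0 0 0 0 5;-5.18 2.42 0 0 0 0 5;-5.18 2.42 0 0 0 0 5;-5.18 2.42 0 0 0 0 5' && python3 -m inch '0 0 0 0 0 0.1745 5;0 0 0 0 0 0.1745 5;0 0 0 0 0 0.1745 5;0 0 0 0 0 0.1745 5;0 0 0 0 0 0.1745 5;0 0 0 0 0 0.1745 5;0 0 0 0 0 0.1745 5;0 0 0 0 0 0.1745 5;0 0 0 0 0 0.1745 5;0 0 0 0 0 0 5'
python3 - <<'E'
from fit import *
ci,im=shot("wrist","w8"); np.save("w8ci.npy",ci,allow_pickle=True); print(manip.get_obs()["ee_pos"],manip.get_obs()["eef_rot"])
b=cv2.imread("pics/c8.png"); cv2.imwrite("pics/v8.png",np.vstack([im[:300,:,::-1],cv2.resize(b,(450,300))[:, :].copy() if False else cv2.copyMakeBorder(cv2.resize(b,(420,280)),0,0,0,220,0)]))
E
```

```text
socket [653.67264178 -10.33832927 100.        ]
[475.18982599 368.46438497 135.        ] [410.33227114 361.39510309 135.        ] [442.76104856 364.92974403 135.        ] 65.24168275112665
t: 34.48
ee_pos: [499.8, 369.7, 237.2]
eef_rot: [-3.14, 0.001, -1.557]
wrist_force: [0.0, 0.2, 1.3]
gripper_width: 0.589
grip_force: 0.0
t: 35.72
ee_pos: [500.8, 368.1, 236.9]
eef_rot: [3.141, 0.001, -3.126]
wrist_force: [0.1, -0.3, 0.5]
gripper_width: 0.585
grip_force: 0.0
[500.8014041  368.08869017 236.7279912 ] [ 3.14121157e+00  6.78622868e-04 -3.12319570e+00]
```

View pics/v8.png

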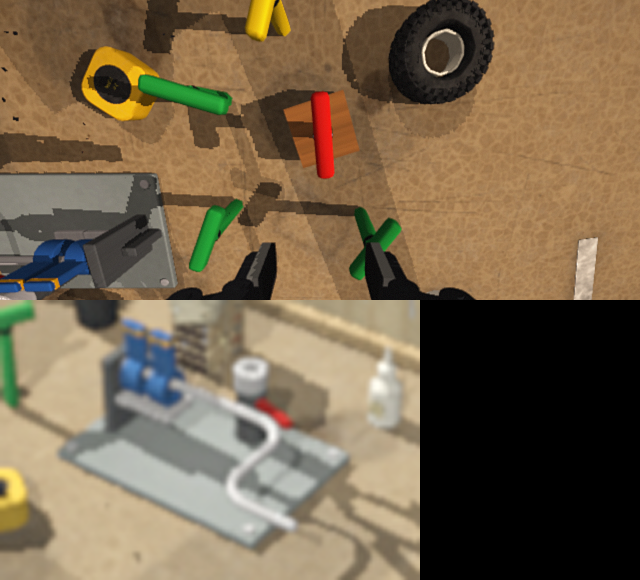

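The red key is at (323,135) and both carriers hang side by side at the stop. The nearest green key, (375,245), stays clear of the fingers.

```bash
python3 -c "
from fit import *
ci=np.load('w8ci.npy',allow_pickle=True).item(); im=cv2.imread('pics/w8.png').astype(int)
m=(im[:,:,2]>150)&(im[:,:,1]<70)&(im[:,:,0]<70); m[:80]=0;m[190:]=0;m[:,:300]=0;m[:,350:]=0
ys,xs=np.nonzero(m); r=cv2.minAreaRect(np.c_[xs,ys].astype(np.float32)); print(r)
B=cv2.boxPoints(r); B=B[np.argsort(B[:,1])]; a,b=(B[0]+B[1])/2,(B[2]+B[3])/2
A,Bw=at(ci,a,133),at(ci,b,133); print(A,Bw,(A+Bw)/2,np.linalg.norm(A-Bw),np.arctan2(*(Bw-A)[[1,0]]))"
```

```text
((324.53448486328125, 134.91380310058594), (86.28427124023438, 15.197322845458984), 85.2363510131836)
[408.46304919 367.44702896 133.        ] [481.17309532 375.13869408 133.        ] [444.81807226 371.29286152 133.        ] 73.11574741845857 0.10539348123173696
```

```bash
python3 -m inch '5.58 0.39 0 0 0 -0.09 5;0 0 4 0 0 0 5;0 0 4 0 0 0 5;0 0 3 0 0 0 5;0 0 0.95 0 0 0 5;0 0 0 0 0 0 5;0 0 0 0 0 0 0;0 0 0 0 0 0 0;0 0 0 0 0 0 0;0 0 0 0 0 0 0;0 0 0 0 0 0 0' ; python3 -c "
from fit import *
print(manip.get_obs())"
```

```text
t: 37.15
ee_pos: [445.8, 371.3, 117.9]
eef_rot: [3.141, 0.002, -3.037]
wrist_force: [0.1, -1.2, 4.7]
gripper_width: 0.173
grip_force: 58.7
{'t': 37.15, 'joints': array([ 5.68895463e-01,  4.76392285e-01, -1.85061313e-01,  9.07337932e-01,
       -7.57631324e-04,  4.64297297e-01]), 'joint_velocities': array([-0.00132888,  0.00057514, -0.00088723,  0.00045751, -0.00020719,
        0.00208048]), 'tau': array([ 6.93816505e-01, -6.03081250e+01,  2.91193700e+01, -5.21143377e-01,
        5.52261136e-01,  1.68790291e-03]), 'ee_pos': array([445.84106258, 371.31301111, 117.9458203 ]), 'eef_rot': array([ 3.14137234e+00,  2.13182467e-03, -3.03699548e+00]), 'wrist_force': array([ 0.10480038, -1.21439152,  4.74328503]), 'wrist_torque': array([-0.51256749,  0.03564741,  0.04512024]), 'grip_force': 58.663047552108765, 'gripper_width': 0.1734725647513078}
```

```bash
python3 -m inch '0 0 -2 0 0 0 0;0 0 -4.5 0 0 0 0;0 0 -5 0 0 0 0;0 0 -5 0 0 0.09 0;0 0 0 0 0 0 0' && python3 -m inch '-2.515 -4.785 0 0 0 0 0;-2.515 -4.785 0 0 0 0 0;-2.515 -4.785 0 0 0 0 0;-2.515 -4.785 0 0 0 0 0;-2.515 -4.785 0 0 0 0 0;-2.515 -4.785 0 0 0 0 0;-2.515 -4.785 0 0 0 0 0;-2.515 -4.785 0 0 0 0 0;0 0 3 0 0 0 0;0 0 2.3 0 0 0 0;0 0 0 0 0 0 0;0 0 0 0 0 0 0'
python3 - <<'E'
from fit import *
rc(); ci,im=shot("wrist","w9"); np.save("w9ci.npy",ci,allow_pickle=True); o=manip.get_obs(); print(o["ee_pos"],o["eef_rot"])
T=np.array([[-1,0],[0,1]])
print(proj(ci,[o["ee_pos"]-[0,0,108]]),proj(ci,[652.5,-8.5,100]))
cv2.imwrite("pics/c9.png",cv2.resize(im[150:350,220:420,::-1],(600,600),interpolation=2))
E
```

```text
t: 37.78
ee_pos: [446.7, 372.4, 286.1]
eef_rot: [3.137, 0.007, -3.128]
wrist_force: [0.7, 0.7, -2.5]
gripper_width: 0.172
grip_force: 59.1
t: 39.28
ee_pos: [651.9, -8.5, 229.2]
eef_rot: [-3.141, 0.0, -3.126]
wrist_force: [1.1, 0.0, -0.4]
gripper_width: 0.171
grip_force: 59.2
rail [  57.7 -120. ] z 229.2 yaw-rail -3.14 F [ 1.1  0.  -0.4] grip 0.171 59
[652.15317814  -8.50773315 229.63090263] [-3.14134933e+00  1.33107892e-03 -3.12647275e+00]
[[320.07875933 197.50639357]] [[320.08923431 191.45742382]]
```

View pics/c9.png

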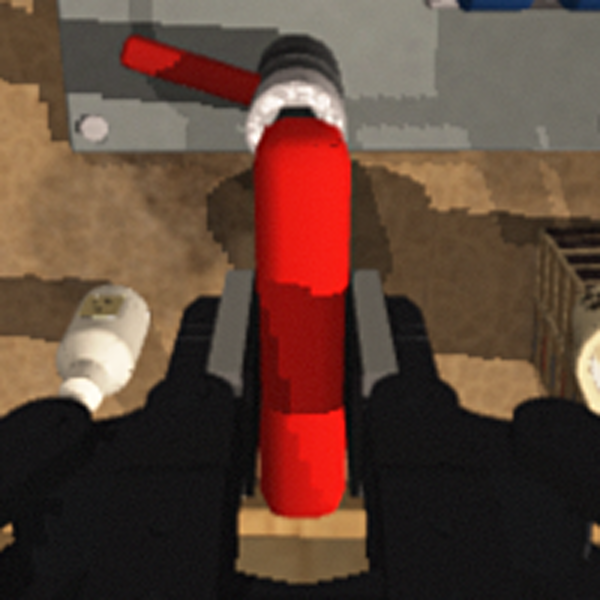

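Run:
```python
from fit import *
ci=np.load("w9ci.npy",allow_pickle=True).item(); im=cv2.imread("pics/w9.png").astype(int)
print("head",at(ci,(318.7,192.3),100))
tz=229.6
for zt in (17,8):
  a,b=at(ci,(321,188.3),tz+zt),at(ci,(321,322),tz+zt); print(a,b,(a+b)/2,np.linalg.norm(a-b))
# head outer edge fit from bright pixels
g=im.min(2)
for r in range(174,192,2): 
    x=np.nonzero(g[r,290:350]>140)[0]; print(r,290+x.min() if len(x) else None,290+x.max() if len(x) else None)
o=[ci]; w=np.load("w7ci.npy",allow_pickle=True).item(); i7=cv2.imread("pics/w7.png").astype(int)
d=(i7[105:140,300:335].max(2)<70).astype(np.uint8); n,l,s,c=cv2.connectedComponentsWithStats(d); k=1+np.argmax(s[1:,4]); print("hex",c[k]+[300,105],s[k],at(w,c[k]+[300,105],100))
```

```text
head [653.41229879  -9.89859917 100.        ]
[608.46030182  -8.68045592 246.6       ] [684.74748073  -7.47017341 246.6       ] [646.60389128  -8.07531466 246.6       ] 76.2967787643818
[610.95904178  -8.61584665 237.6       ] [692.72629662  -7.31862371 237.6       ] [651.8426692   -7.96723518 237.6       ] 81.77754429389849
174 None None
176 None None
178 312 325
180 309 328
182 307 331
184 305 332
186 304 333
188 303 334
190 302 334
hex [316.319202  121.5361596] [  6   5  21  25 401] [654.18004692 -10.6620414  100.        ]
```

```bash
python3 -m inch '-0.22 -0.14 0 0 0 0 0;0 0 1 0 0 0 0;0 0 0.8 0 0 0 0;0 0 0 0 0 0 0;0 0 0 0 0 0 0' && python3 -m inch '0 0 0.2 0 0 0 0;0 0 0.2 0 0 0 0;0 0 0.2 0 0 0 0;0 0 0 0 0 0 0' && python3 -c "
from fit import *
rc();o=manip.get_obs();print(o['ee_pos'],o['wrist_torque'])"
```

```text
t: 39.95
ee_pos: [653.9, -10.0, 210.6]
eef_rot: [-3.142, -0.0, -3.127]
wrist_force: [-0.8, -1.0, -0.9]
gripper_width: 0.171
grip_force: 59.3
t: 40.45
ee_pos: [653.8, -10.0, 204.4]
eef_rot: [3.142, -0.0, -3.127]
wrist_force: [-0.2, 0.3, -2.1]
gripper_width: 0.168
grip_force: 59.2
rail [  59.6 -121.5] z 204.4 yaw-rail -3.141 F [-0.2  0.3 -2.1] grip 0.168 59
[653.83302901  -9.98572601 204.3737398 ] [ 0.01338916  0.01273176 -0.01695235]
```

```bash
python3 -m inch '0 0 0.2 0 0 0 0;0 0 0.2 0 0 0 0;0 0 0 0 0 0 0' && python3 -c "
from fit import *
rc()" && python3 -m inch '0 0 0.2 0 0 0 0;0 0 0.2 0 0 0 0;0 0 0 0 0 0 0' && python3 -c "
from fit import *
rc();o=manip.get_obs();print(o['ee_pos'],o['wrist_torque'])"
```

```text
t: 40.83
ee_pos: [654.7, -9.9, 201.9]
eef_rot: [3.142, 0.002, -3.127]
wrist_force: [-0.3, 1.3, -1.8]
gripper_width: 0.172
grip_force: 59.3
rail [  60.5 -121.5] z 201.9 yaw-rail -3.141 F [-0.3  1.3 -1.8] grip 0.172 59
t: 41.2
ee_pos: [654.1, -9.9, 196.1]
eef_rot: [3.141, -0.0, -3.127]
wrist_force: [3.3, 1.2, -2.0]
gripper_width: 0.169
grip_force: 59.1
rail [  59.9 -121.5] z 196.1 yaw-rail -3.141 F [ 3.3  1.2 -2. ] grip 0.169 59
[654.07094133  -9.90765312 196.12789786] [ 0.4045943  -0.80243335  0.02134804]
```

```bash
python3 -m inch '0 0 0.2 0 0 0 0;0 0 0.2 0 0 0 0;0 0 0.2 0 0 0 0;0 0 0.2 0 0 0 0;0 0 0 0 0 0 0' && python3 -m inch '0 0 0.2 0 0 0 0;0 0 0.1 0 0 0 0;0 0 0 0 0 0 0' && python3 -c "
from fit import *
rc();o=manip.get_obs();print(o['ee_pos'],o['wrist_torque'])"
```

```text
t: 41.82
ee_pos: [653.9, -10.0, 188.3]
eef_rot: [3.142, -0.0, -3.127]
wrist_force: [3.1, 2.1, -1.9]
gripper_width: 0.166
grip_force: 59.0
t: 42.2
ee_pos: [654.2, -10.0, 186.0]
eef_rot: [-3.142, 0.001, -3.127]
wrist_force: [2.5, 2.1, 3.5]
gripper_width: 0.17
grip_force: 59.7
rail [  60.  -121.6] z 186.0 yaw-rail -3.141 F [2.5 2.1 3.5] grip 0.17 60
[654.16918855 -10.02136823 185.9828663 ] [ 0.64778941 -0.81071309  0.00914407]
```

```bash
python3 -m inch '0 0 0.05 0 0 0.13 0;0 0 0 0 0 0.13 0;0 0 0 0 0 0.13 0;0 0 0 0 0 0.13 0;0 0 0 0 0 0.13 0;0 0 0 0 0 0.13 0;0 0 0 0 0 0.13 0;0 0 0 0 0 0.13 0;0 0 0 0 0 0.13 0;0 0 0 0 0 0 0' && python3 -c "
from fit import *
rc();o=manip.get_obs();print(o['ee_pos'],o['wrist_torque'])"; python3 -m inch '0 0 0 0 0 0.05 0;0 0 0 0 0 0.05 0;0 0 0 0 0 0 0;0 0 0 0 0 0 0' && python3 -c "
from fit import *
rc();o=manip.get_obs();print(o['ee_pos'],o['wrist_torque'])"
```

```text
t: 43.45
ee_pos: [654.7, -10.9, 185.9]
eef_rot: [3.141, 0.002, 1.985]
wrist_force: [4.8, -1.9, 5.7]
gripper_width: 0.165
grip_force: 60.1
rail [  60.5 -122.5] z 185.9 yaw-rail 1.971 F [ 4.8 -1.9  5.7] grip 0.165 60
[654.71146854 -10.93701704 185.94338644] [-0.40392657 -1.02310461  0.01406518]
t: 43.95
ee_pos: [654.6, -11.0, 186.0]
eef_rot: [3.141, 0.002, 1.887]
wrist_force: [3.6, -0.8, 5.9]
gripper_width: 0.169
grip_force: 60.2
rail [  60.4 -122.6] z 186.0 yaw-rail 1.873 F [ 3.6 -0.8  5.9] grip 0.169 60
[654.64319788 -11.01534703 185.96079622] [-0.51659196 -0.94024291  0.12857979]
```

```bash
for i in 1 2; do python3 -m inch '0 0 0 0 0 0.04 0;0 0 0 0 0 0 0;0 0 0 0 0 0 0' >/dev/null; python3 -c "
from fit import *
rc();o=manip.get_obs();print(o['wrist_torque'])"; done
python3 - <<'E'
from fit import *
ci,im=shot("scene","s10"); cv2.imwrite("pics/c10.png",cv2.resize(im[160:240,270:390,::-1],(600,400),interpolation=2))
E
```

```text
rail [  60.4 -122.6] z 186.0 yaw-rail 1.833 F [ 1.9 -1.8  4.9] grip 0.167 60
[-0.58555194 -0.92826298  0.09278996]
rail [  60.4 -122.6] z 185.9 yaw-rail 1.793 F [ 2.3 -2.2  5.1] grip 0.169 60
[-0.64691805 -0.90645774  0.07600243]
```

View pics/c10.png

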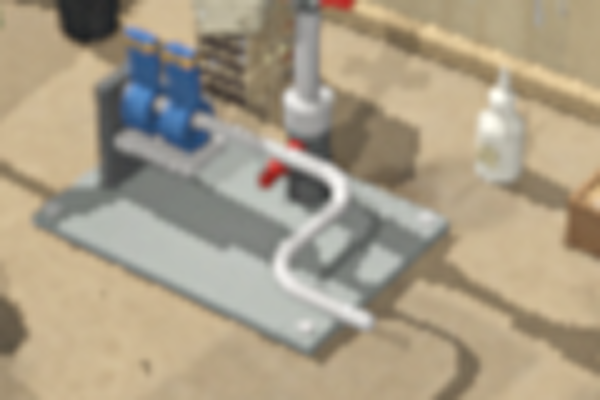

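The arm is now under the rod at crop (285,165), but I haven't felt the end stop yet. I'll keep turning until the torque rises.

```bash
for i in 1 2 3; do python3 -m inch '0 0 0 0 0 0.04 0;0 0 0 0 0 0 0;0 0 0 0 0 0 0' >/dev/null; python3 -c "
from fit import *
rc();o=manip.get_obs();print(o['wrist_torque'])"; done
```

```text
rail [  60.3 -122.7] z 185.9 yaw-rail 1.753 F [ 2.9 -2.7  5.8] grip 0.168 60
[-0.68170303 -0.89059167  0.11930091]
rail [  60.3 -122.7] z 186.0 yaw-rail 1.713 F [ 3.1 -2.8  5.4] grip 0.171 60
[-0.72359347 -0.85972782  0.11889628]
rail [  60.3 -122.7] z 186.0 yaw-rail 1.673 F [ 2.1 -2.3  6.4] grip 0.171 60
[-0.73679585 -0.84871334  0.12761726]
```

```bash
for i in 1 2 3; do python3 -m inch '0 0 0 0 0 0.04 0;0 0 0 0 0 0 0;0 0 0 0 0 0 0' >/dev/null; python3 -c "
from fit import *
rc();o=manip.get_obs();print(o['wrist_torque'])"; done
python3 - <<'E'
from fit import *
ci,im=shot("wrist","w11"); np.save("w11ci.npy",ci,allow_pickle=True)
_,s=shot("scene","s11")
cv2.imwrite("pics/v11.png",np.vstack([im[:,:,::-1][:300],cv2.copyMakeBorder(cv2.resize(s[160:240,270:390,::-1],(420,280),interpolation=2),0,0,0,220,0)]))
E
```

```text
rail [  60.3 -122.7] z 186.0 yaw-rail 1.634 F [ 2.7 -3.2  5. ] grip 0.17 60
[-0.80370392 -0.78755273  0.27248727]
rail [  60.3 -122.8] z 186.0 yaw-rail 1.594 F [ 1.4 -2.6  5.8] grip 0.169 60
[-0.80624422 -0.72448033  0.40751296]
rail [  60.2 -122.8] z 186.0 yaw-rail 1.554 F [ 2.  -3.1  6.1] grip 0.174 60
[-0.84993988 -0.69112247  0.47147974]
```

View pics/v11.png

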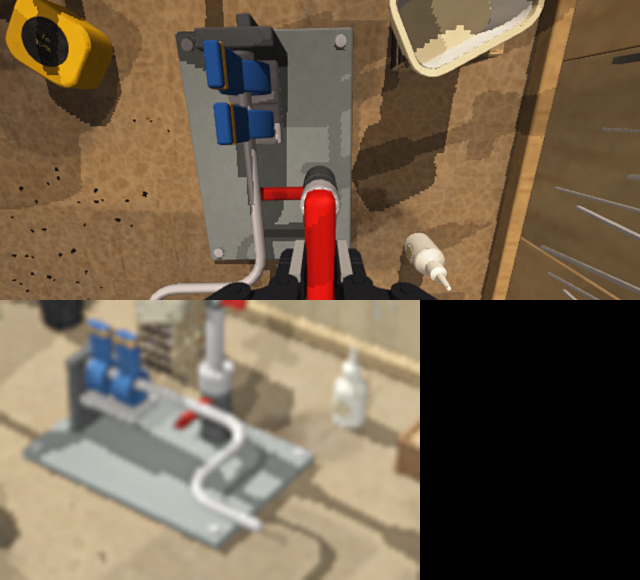

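```bash
python3 -m inch '0 0 0 0 0 -0.08 0;0 0 0 0 0 -0.08 0;0 0 0 0 0 0 0' ; python3 -c "
from fit import *
rc();o=manip.get_obs();print(o['wrist_torque'])"; python3 -m inch '0 0 -0.5 0 0 0 0;0 0 -1 0 0 0 0;0 0 -1 0 0 0 0;0 0 -1.5 0 0 0 0;0 0 -3 0 0 0 0;0 0 -3 0 0 0 0;0 0 0 0 0 0 0'
python3 - <<'E'
from fit import *
rc();o=manip.get_obs();print(o['ee_pos'],o['eef_rot'],o['wrist_torque'])
_,s=shot("scene","s12"); ci,t=shot("top","t12")
cv2.imwrite("pics/v12.png",np.hstack([cv2.resize(s[130:230,260:380,::-1],(420,350),interpolation=2),cv2.resize(t[140:240,260:380,::-1],(380,350),interpolation=2)]))
E
```

```text
t: 47.48
ee_pos: [654.5, -11.2, 186.0]
eef_rot: [3.14, 0.002, 1.728]
wrist_force: [3.1, -2.3, 6.5]
gripper_width: 0.167
grip_force: 60.2
rail [  60.3 -122.7] z 186.0 yaw-rail 1.714 F [ 3.1 -2.3  6.5] grip 0.167 60
[-0.66581745 -0.85940751 -0.03945068]
t: 48.35
ee_pos: [654.8, -10.0, 288.4]
eef_rot: [3.137, 0.001, 1.727]
wrist_force: [0.0, 0.0, -2.3]
gripper_width: 0.167
grip_force: 65.0
rail [  60.6 -121.6] z 288.4 yaw-rail 1.713 F [ 0.   0.  -2.3] grip 0.167 65
[654.79352081 -10.03810348 288.42274961] [3.13729606e+00 1.27952618e-03 1.72673973e+00] [-0.01664004  0.03160289 -0.0435142 ]
```

View pics/v12.png

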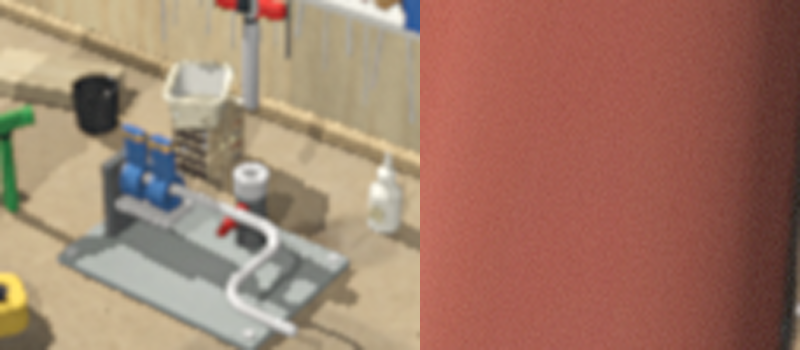

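```bash
python3 -m inch '5.115 -1.84 0 0 0 0 0;5.115 -1.84 0 0 0 0 0;5.115 -1.84 0 0 0 0 0;5.115 -1.84 0 0 0 0 0;5.115 -1.84 0 0 0 0 0;5.115 -1.84 0 0 0 0 0;5.115 -1.84 0 0 0 0 0;5.115 -1.84 0 0 0 0 0;0 0 0 0 0 0 0' && python3 -m inch '0 0 0 0 0 -0.1688 0;0 0 0 0 0 -0.1688 0;0 0 0 0 0 -0.1688 0;0 0 0 0 0 -0.1688 0;0 0 0 0 0 -0.1688 0;0 0 0 0 0 -0.1688 0;0 0 0 0 0 -0.1688 0;0 0 0 0 0 -0.1688 0;0 0 0 0 0 -0.1688 0;0 0 5 0 0 0 0;0 0 5 0 0 0 0;0 0 0 0 0 0 0'
python3 - <<'E'
from fit import *
o=manip.get_obs();print(o['ee_pos'],o['eef_rot'])
ci,im=shot("wrist","w13"); im=im.astype(int)
# handle centreline and lateral position now vs when key went to the socket (w9)
for f in("w9","w13"):
    i=cv2.imread(f"pics/{f}.png").astype(int); m=(i[:,:,2]>110)&(i[:,:,1]<60)&(i[:,:,0]<60); m[:,:290]=0; m[:,355:]=0; m[:150]=0
    n,l,s,c=cv2.connectedComponentsWithStats(m.astype(np.uint8)); k=1+np.argmax(s[1:,4]); ys,xs=np.nonzero(l==k)
    print(f,s[k],c[k],[(r,xs[ys==r].min(),xs[ys==r].max()) for r in(200,230,270,300)])
print([(np.round(np.array(d["rect"])*[640,400,640,400]),round(d["p"],2)) for d in spotter.find_in("wrist","holder_hole")])
E
```

```text
t: 49.58
ee_pos: [442.4, 373.9, 283.8]
eef_rot: [-3.139, 0.0, 1.731]
wrist_force: [1.0, -0.6, -1.9]
gripper_width: 0.165
grip_force: 64.8
t: 51.08
ee_pos: [442.6, 369.0, 181.3]
eef_rot: [-3.137, -0.008, -3.039]
wrist_force: [-0.5, -0.0, -1.3]
gripper_width: 0.169
grip_force: 64.7
[442.63982524 368.97223909 181.30096182] [-3.13745935 -0.00774122 -3.03852271]
w9 [ 305  189   32  133 3395] [321.39175258 251.41119293] [(200, np.int64(305), np.int64(335)), (230, np.int64(306), np.int64(336)), (270, np.int64(313), np.int64(332)), (300, np.int64(310), np.int64(335))]Traceback (most recent call last):
  File "<stdin>", line 8, in <module>
    return umr_minimum(a, axis, None, out, keepdims, initial, where)
ValueError: zero-size array to reduction operation minimum which has no identity
```

```bash
python3 -m inch '0 0 0 0 0 0 0;0 0 0 0 0 0 0' >/dev/null
python3 - <<'E'
from fit import *
o=manip.get_obs();print(o['ee_pos'],o['eef_rot'])
for f in("w9","w13"):
    i=cv2.imread(f"pics/{f}.png").astype(int); m=(i[:,:,2]>60)&(i[:,:,1]<.4*i[:,:,2])&(i[:,:,0]<.4*i[:,:,2]); m[:,:290]=0; m[:,355:]=0; m[:150]=0
    n,l,s,c=cv2.connectedComponentsWithStats(m.astype(np.uint8)); k=1+np.argmax(s[1:,4]); ys,xs=np.nonzero(l==k)
    print(f,s[k],[(r,xs[ys==r].min(),xs[ys==r].max()) for r in(200,230,270,300) if (ys==r).any()])
E
```

```text
[446.31497831 372.06243332 187.06088945] [ 3.14020584e+00  2.80983886e-03 -3.03795238e+00]
w9 [ 304  189   33  134 3844] [(200, np.int64(305), np.int64(335)), (230, np.int64(305), np.int64(336)), (270, np.int64(307), np.int64(334)), (300, np.int64(306), np.int64(334))]
w13 [ 305  189   32  133 3812] [(200, np.int64(306), np.int64(336)), (230, np.int64(305), np.int64(335)), (270, np.int64(307), np.int64(333)), (300, np.int64(307), np.int64(335))]
```

```bash
python3 -m inch '0.06 -0.07 1 0 0 0 0;0 0 1 0 0 0 0;0 0 0.6 0 0 0 0;0 0 0.3 0 0 0 0;0 0 0.3 0 0 0 0;0 0 0.3 0 0 0 0;0 0 0 0 0 0 0' ; python3 -c "
from fit import *
o=manip.get_obs();print(o['ee_pos'],o['wrist_force'],o['wrist_torque'])"
```

```text
t: 52.25
ee_pos: [445.4, 370.9, 151.3]
eef_rot: [3.141, 0.002, -3.038]
wrist_force: [0.3, -0.6, -0.5]
gripper_width: 0.169
grip_force: 65.1
[445.44804385 370.91242144 151.26689553] [ 0.28559739 -0.59723485 -0.47981155] [-0.41789662 -0.26027716  0.0024347 ]
```

```bash
python3 -m inch '0 0 0.5 0 0 0 0;0 0 0.5 0 0 0 0;0 0 0.5 0 0 0 0;0 0 0.5 0 0 0 0;0 0 0.5 0 0 0 0;0 0 0.4 0 0 0 0;0 0 0.2 0 0 0 0;0 0 0 0 0 0 0' ; python3 -m inch '0 0 0.1 0 0 0 0;0 0 0.1 0 0 0 0;0 0 0.1 0 0 0 0;0 0 0 0 0 0 0'; python3 -c "
from fit import *
o=manip.get_obs();print(o['ee_pos'],o['wrist_force'],o['wrist_torque'])"
```

```text
t: 53.25
ee_pos: [444.6, 370.6, 118.8]
eef_rot: [-3.141, -0.0, -3.038]
wrist_force: [2.1, -4.2, -4.0]
gripper_width: 0.167
grip_force: 64.8
t: 53.75
ee_pos: [445.5, 371.1, 118.1]
eef_rot: [3.141, 0.003, -3.038]
wrist_force: [-0.8, -5.3, 16.9]
gripper_width: 0.17
grip_force: 67.5
[445.53659146 371.13496104 118.13882033] [-0.81200362 -5.30577182 16.94261377] [-1.69707481  0.35548056 -0.02518152]
```

```bash
python3 -m inch '0 0 -0.15 0 0 0 0;0 0 0 0 0 0 5;0 0 0 0 0 0 5;0 0 0 0 0 0 5;0 0 -3 0 0 0 5;0 0 -5 0 0 0 5;0 0 -4 0 0 0 5;-5.5 -0.3 0 0 0 0 5;0 0 0 0 0 0 5;0 0 0 0 0 0 5'
python3 - <<'E'
from fit import *
o=manip.get_obs(); print(o["ee_pos"],o["wrist_force"])
ci,_=shot("wrist","w14"); im=cv2.imread("pics/w14.png").astype(int)
m=(im[:,:,2]>150)&(im[:,:,1]<70)&(im[:,:,0]<70); m[:60]=0;m[220:]=0;m[:,:290]=0;m[:,360:]=0
ys,xs=np.nonzero(m); r=cv2.minAreaRect(np.c_[xs,ys].astype(np.float32)); print(r)
B=cv2.boxPoints(r); B=B[np.argsort(B[:,1])]; A,Bw=at(ci,(B[0]+B[1])/2,133),at(ci,(B[2]+B[3])/2,133)
print((A+Bw)/2,np.linalg.norm(A-Bw))
# rail area: colours in scene now vs after both carriers were hung (s12)
_,s=shot("scene","s14"); a=cv2.imread("pics/s12.png").astype(int); b=cv2.imread("pics/s14.png").astype(int)
d=np.abs(a-b).max(2); print("changed px near carriers/keeper",(d[155:212,280:345]>60).sum())
h=cv2.inRange(cv2.cvtColor(b.astype(np.uint8),cv2.COLOR_BGR2HSV),(100,120,40),(125,255,255)); n,l,st,c=cv2.connectedComponentsWithStats(h[:330]); print([(x[:5].tolist()) for x in st[1:] if x[4]>15])
E
```

```text
t: 55.0
ee_pos: [499.3, 373.3, 236.9]
eef_rot: [-3.141, -0.001, -3.038]
wrist_force: [-0.1, -0.2, 0.5]
gripper_width: 0.583
grip_force: 0.0
[499.2667406  373.32122435 236.94076038] [-0.10230863 -0.18744237  0.46385432]
((325.5, 136.0), (86.0, 15.0), 90.0)
[443.89716687 372.25607396 133.        ] 73.049060361205
changed px near carriers/keeper 10
[[375, 121, 12, 19, 178], [295, 171, 16, 19, 169], [511, 306, 21, 24, 130]]
```

Run:
```python
from fit import *
ci,_=shot("top","t15"); b=cv2.imread("pics/t15.png"); hsv=cv2.cvtColor(b,cv2.COLOR_BGR2HSV)
roi=np.zeros(b.shape[:2],np.uint8); roi[155:200,310:365]=1
R=(cv2.inRange(hsv,(0,150,60),(8,255,255))|cv2.inRange(hsv,(172,150,60),(180,255,255)))*roi
ys,xs=np.nonzero(R); P3=np.array([at(ci,(x,y),70) for x,y in zip(xs,ys)]); print(len(xs),P3.min(0),P3.max(0))
vx,vy,_,_=cv2.fitLine(P3[:,:2].astype(np.float32),2,0,.01,.01).ravel(); print("arm dir vs rail x",np.arctan2(vy,vx)-P[2])
H=cv2.inRange(hsv,(100,120,40),(125,255,255)); H[:150]=0;H[240:]=0;H[:,:260]=0;H[:,360:]=0
ys,xs=np.nonzero(H); print([np.round(at(ci,(x,y),120),0) for x,y in((xs.min(),ys.mean()),(xs.max(),ys.mean()))],len(xs))
```

```text
32 [589.71724134 -21.25624929  70.        ] [637.02529411  -8.99900419  70.        ]
arm dir vs rail x 0.1494482592344284
[array([585., 105., 120.]), array([587.,  45., 120.])] 148
```

Run:
```python
from fit import *
ci=camera_info("scene")
for f in("s10","s11","s12","s14"):
    hsv=cv2.cvtColor(cv2.imread(f"pics/{f}.png"),cv2.COLOR_BGR2HSV); R=(cv2.inRange(hsv,(0,140,50),(8,255,255))|cv2.inRange(hsv,(172,140,50),(180,255,255)))[182:206,305:345]
    ys,xs=np.nonzero(R); print(f,len(xs),xs.mean()+305,ys.mean()+182,(xs.min()+305,ys[xs==xs.min()].mean()+182))
for th in(1.1,1.15,1.2,1.25):
    a=np.pi+1.25-th+P[2]; S=W(P,(58,-121),70)[0]; print(th,proj(ci,S+68*np.array([np.cos(a),np.sin(a),0])).round(1),proj(ci,S+40*np.array([np.cos(a),np.sin(a),0])).round(1))
```

```text
s10 12 325.0 193.08333333333334 (np.int64(323), np.float64(195.0))
s11 12 323.6666666666667 192.66666666666666 (np.int64(321), np.float64(194.5))
s12 11 325.1818181818182 193.0 (np.int64(323), np.float64(195.5))
s14 11 325.1818181818182 193.0 (np.int64(323), np.float64(195.5))
1.1 [[322.  195.3]] [[325.7 191.3]]
1.15 [[321.2 195. ]] [[325.2 191.1]]
1.2 [[320.4 194.7]] [[324.7 191. ]]
1.25 [[319.6 194.4]] [[324.3 190.8]]
```

The pixel comparison shows the keeper sprang or turned back about 0.12 rad when I backed off and pulled the key out. I'll fetch the key again, close the keeper fully, and check the arm before and after lifting.

```bash
python3 -m inch '5.4 0.33 0 0 0 0 5;0 0 4 0 0 0 5;0 0 4 0 0 0 5;0 0 3 0 0 0 5;0 0 0.9 0 0 0 5;0 0 0 0 0 0 5;0 0 0 0 0 0 0;0 0 0 0 0 0 0;0 0 0 0 0 0 0;0 0 0 0 0 0 0;0 0 0 0 0 0 0' ; python3 -c "
from fit import *
o=manip.get_obs();print(o['ee_pos'],o['eef_rot'],o['wrist_force'])"; python3 -m inch '0 0 -2 0 0 0 0;0 0 -4.5 0 0 0 0;0 0 -5 0 0 0 0;0 0 -5 0 0 0.16 0;0 0 0 0 0 0 0;0 0 0 0 0 0 0';  python3 -c "
from fit import *
o=manip.get_obs();print(o['ee_pos'],o['eef_rot'])
d=np.array([654.3,-9.9])-o['ee_pos'][:2]; y=o['eef_rot'][2]; print(d@[np.cos(y),np.sin(y)],d@[np.sin(y),-np.cos(y)])"
```

```text
t: 56.52
ee_pos: [446.5, 371.5, 119.9]
eef_rot: [3.141, 0.002, -3.038]
wrist_force: [-0.4, -0.5, 6.3]
gripper_width: 0.169
grip_force: 59.6
[446.52434234 371.47797357 119.94590412] [ 3.14080289e+00  2.13373984e-03 -3.03807833e+00] [-0.44714214 -0.51674233  6.3291104 ]
t: 57.28
ee_pos: [445.4, 371.0, 283.0]
eef_rot: [-3.141, -0.001, 3.087]
wrist_force: [0.0, -1.6, -1.7]
gripper_width: 0.17
grip_force: 59.1
[445.43348608 370.95374765 283.00344787] [-3.14122844e+00 -5.16506661e-04  3.08650793e+00]
-229.51832467741235 -368.77653989262035
```

```bash
python3 -m inch '-2.87 -4.61 0 0 0 0 0;-2.87 -4.61 0 0 0 0 0;-2.87 -4.61 0 0 0 0 0;-2.87 -4.61 0 0 0 0 0;-2.87 -4.61 0 0 0 0 0;-2.87 -4.61 0 0 0 0 0;-2.87 -4.61 0 0 0 0 0;-2.87 -4.61 0 0 0 0 0;0 0 3 0 0 0 0;0 0 3.6 0 0 0 0;0 0 0 0 0 0 0;0 0 0 0 0 0 0';  python3 -c "
from fit import *
o=manip.get_obs();print(o['ee_pos'],o['eef_rot'])
d=np.array([654.3,-9.9])-o['ee_pos'][:2]; y=o['eef_rot'][2]; print(d@[np.cos(y),np.sin(y)],d@[np.sin(y),-np.cos(y)])"
```

```text
t: 58.78
ee_pos: [654.1, -9.8, 218.0]
eef_rot: [3.142, -0.0, 3.086]
wrist_force: [1.1, 0.4, -0.9]
gripper_width: 0.169
grip_force: 59.2
[654.0815023   -9.84296884 218.02233093] [ 3.14154753e+00 -3.87454220e-04  3.08595146e+00]
-0.22133120444597848 -0.044791694987534485
```

```bash
python3 -m inch '-0.02 0 0.7 0 0 0 0;0 0 0.3 0 0 0 0;0 0 0.2 0 0 0 0;0 0 0.2 0 0 0 0;0 0 0 0 0 0 0' && python3 -m inch '0 0 0.2 0 0 0 0;0 0 0.2 0 0 0 0;0 0 0 0 0 0 0';  python3 -c "
from fit import *
rc();o=manip.get_obs();print(o['ee_pos'],o['wrist_torque'])"
```

```text
t: 59.4
ee_pos: [655.3, -10.1, 205.6]
eef_rot: [-3.141, 0.003, 3.085]
wrist_force: [-1.0, 0.5, 10.3]
gripper_width: 0.168
grip_force: 60.7
t: 59.78
ee_pos: [657.1, -10.2, 204.5]
eef_rot: [-3.141, 0.009, 3.085]
wrist_force: [-0.7, 0.6, 24.2]
gripper_width: 0.169
grip_force: 63.0
rail [  62.9 -121.8] z 204.5 yaw-rail 3.071 F [-0.7  0.6 24.2] grip 0.169 63
[657.08134398 -10.20441051 204.4812995 ] [0.11759968 0.576909   0.01015385]
```

```bash
python3 -m inch '0 0 -0.6 0 0 0 0;-0.13 0 0 0 0 0 0;0 0 0.2 0 0 0 0;0 0 0.2 0 0 0 0;0 0 0.2 0 0 0 0;0 0 0 0 0 0 0';  python3 -c "
from fit import *
rc();o=manip.get_obs();print(o['ee_pos'],o['wrist_torque'])"
```

```text
t: 60.52
ee_pos: [658.3, -10.5, 204.1]
eef_rot: [-3.141, 0.008, 3.085]
wrist_force: [-1.3, -0.2, 30.3]
gripper_width: 0.169
grip_force: 63.7
rail [  64.1 -122.1] z 204.1 yaw-rail 3.071 F [-1.3 -0.2 30.3] grip 0.169 64
[658.28100983 -10.49690411 204.09501733] [-0.0586879   0.73933346 -0.01913246]
```

```bash
python3 -m inch '0 0 -0.8 0 0 0 0;0 0 0 0 0 0 0;0 0 0 0 0 0 0'
python3 - <<'E'
from fit import *
o=manip.get_obs();print(o['ee_pos'],o['eef_rot'])
ci,im=shot("wrist","w16")
for f in("w8","w9","w13","w16"):
    i=cv2.imread(f"pics/{f}.png").astype(int); m=(i[:,:,2]>60)&(i[:,:,1]<.4*i[:,:,2])&(i[:,:,0]<.4*i[:,:,2]); m[:,:290]=0; m[:,355:]=0; m[:150]=0
    n,l,s,c=cv2.connectedComponentsWithStats(m.astype(np.uint8)); k=1+np.argmax(s[1:,4]); ys,xs=np.nonzero(l==k)
    print(f,s[k],[(r,int(xs[ys==r].min()),int(xs[ys==r].max())) for r in(195,230,270,300,315) if (ys==r).any()])
i=cv2.imread("pics/w16.png").astype(int).min(2)
for r in range(170,194,2):
    x=np.nonzero(i[r,280:360]>140)[0]; print(r,(280+x.min(),280+x.max()) if len(x) else None)
E
```

```text
t: 60.9
ee_pos: [655.7, -10.0, 206.8]
eef_rot: [3.141, -0.001, 3.085]
wrist_force: [2.0, 0.4, 0.0]
gripper_width: 0.17
grip_force: 59.7
[655.71488899 -10.02077574 206.81879138] [ 3.14147704e+00 -5.46192768e-04  3.08538826e+00]
w8 [315 150  20  29 488] []
w9 [ 304  189   33  134 3844] [(195, 308, 333), (230, 305, 336), (270, 307, 334), (300, 306, 334), (315, 308, 333)]
w13 [ 305  189   32  133 3812] [(195, 307, 334), (230, 305, 335), (270, 307, 333), (300, 307, 335), (315, 309, 333)]
w16 [ 305  186   32  132 3748] [(195, 306, 334), (230, 305, 336), (270, 307, 333), (300, 307, 335), (315, 311, 331)]
170 None
172 None
174 None
176 None
178 None
180 (np.int64(313), np.int64(327))
182 (np.int64(310), np.int64(333))
184 (np.int64(307), np.int64(334))
186 (np.int64(327), np.int64(335))
188 (np.int64(332), np.int64(336))
190 (np.int64(334), np.int64(336))
192 (np.int64(335), np.int64(337))
```

Run:
```python
from fit import *
from scipy.optimize import least_squares
for f in("w9","w16"):
    i=cv2.imread(f"pics/{f}.png").astype(int).min(2)
    ci=np.load("w9ci.npy",allow_pickle=True).item() if f=="w9" else camera_info("wrist")
    E=[]
    for r in range(176,194):
        x=np.nonzero(i[r,295:345]>140)[0]
        if len(x)>1:
            if x.min()+295<311 or r<183: E.append((x.min()+294.5,r))
            E.append((x.max()+295.5,r))
    W3=np.array([at(ci,e,100)[:2] for e in E])
    s=least_squares(lambda p:np.hypot(*(W3-p).T)-17,[653,-10],loss="soft_l1"); print(f,s.x,s.cost,len(E),np.abs(s.fun).max())
```

```text
w9 [654.24560619 -10.1207428 ] 2.1242735315714834 34 0.6943592882946419
w16 [654.06486361  -9.82759705] 2.111784785403679 21 1.1690406203081132
```

```bash
python3 -m inch '-0.13 0 0 0 0 0 0;0 0 0.2 0 0 0 0;0 0 0.2 0 0 0 0;0 0 0.1 0 0 0 0;0 0 0 0 0 0 0';  python3 -c "
from fit import *
rc();o=manip.get_obs();print(o['ee_pos'],o['wrist_torque'])"
```

```text
t: 61.58
ee_pos: [657.8, -10.2, 205.0]
eef_rot: [-3.141, 0.003, 3.085]
wrist_force: [-1.3, -1.0, 16.4]
gripper_width: 0.168
grip_force: 61.9
rail [  63.6 -121.8] z 205.0 yaw-rail 3.071 F [-1.3 -1.  16.4] grip 0.168 62
[657.77533489 -10.23641154 204.96923664] [0.07197546 0.56480161 0.03431976]
```

```bash
q(){ python3 -c "
from fit import *
rc();o=manip.get_obs();print('   ',o['ee_pos'].round(1),o['wrist_torque'].round(2))"; }; python3 -m inch '0 0 0 0 0 0.06 0;0 0 0 0 0 0 0'>/dev/null; q; python3 -m inch '0 0 0 0 0 0.06 0;0 0 0 0 0 0 0'>/dev/null;q; python3 -m inch '0 0 0 0 0 -0.12 0;0 0 0 0 0 -0.06 0;0 0 0 0 0 0 0'>/dev/null;q;python3 -m inch '0 0 0 0 0 -0.06 0;0 0 0 0 0 0 0'>/dev/null;q
```

```text
rail [  63.6 -122.1] z 204.9 yaw-rail 3.01 F [-1.6 -0.5 15.4] grip 0.169 62
    [657.8 -10.5 204.9] [-0.17  0.58  0.08]
rail [  63.7 -122.3] z 204.9 yaw-rail 2.95 F [-1.3 -0.9 14.6] grip 0.167 62
    [657.9 -10.7 204.9] [-0.34  0.4   0.09]
rail [  63.8 -121.6] z 204.9 yaw-rail -3.151 F [-0.7  0.5 14.6] grip 0.165 62
    [658.  -10.  204.9] [ 0.35  0.23 -0.07]
rail [  63.8 -121.5] z 204.7 yaw-rail -3.091 F [ 0.5  1.2 13.1] grip 0.169 61
    [658.   -9.9 204.7] [ 0.48  0.06 -0.06]
```

```bash
q(){ python3 -c "
from fit import *
rc();o=manip.get_obs();print('   ',o['ee_pos'].round(1),o['wrist_torque'].round(2))"; }; python3 -m inch '0 0 -0.1 0 0 0.06 0;0 0 0 0 0 0.06 0;0 0 0 0 0 0 0'>/dev/null; q; python3 -m inch '0.1 0 0 0 0 0 0;0 0 0 0 0 0 0'>/dev/null; q; python3 -m inch '0.1 0 0 0 0 0 0;0 0 0 0 0 0 0'>/dev/null;q; python3 -m inch '0.1 0 0 0 0 0 0;0 0 0 0 0 0 0'>/dev/null;q;python3 -m inch '0.1 0 0 0 0 0 0;0 0 0 0 0 0 0'>/dev/null;q
```

```text
rail [  63.4 -121.9] z 204.9 yaw-rail 3.07 F [-0.5 -0.   7. ] grip 0.166 61
    [657.6 -10.3 204.9] [-0.13 -0.07  0.04]
rail [  62.7 -121.9] z 205.0 yaw-rail 3.071 F [ 2.9 -0.2  7.6] grip 0.168 61
    [656.9 -10.3 205. ] [-0.09 -0.46  0.03]
rail [  62.1 -121.8] z 205.1 yaw-rail 3.071 F [ 2.  -0.3  6.4] grip 0.166 61
    [656.3 -10.2 205.1] [-0.1  -0.79  0.01]
rail [  61.4 -121.8] z 205.1 yaw-rail 3.071 F [ 3.6 -0.6  6.8] grip 0.167 61
    [655.6 -10.2 205.1] [-0.13 -1.23 -0.02]
rail [  60.8 -121.7] z 205.2 yaw-rail 3.071 F [4.8 0.3 5.6] grip 0.172 61
    [655.  -10.2 205.2] [-0.14 -1.56 -0.03]
```

```bash
q(){ python3 -c "
from fit import *
rc();o=manip.get_obs();print('   ',o['ee_pos'].round(1),o['wrist_torque'].round(2))"; }; python3 -m inch '-0.2 0 0 0 0 0 0;-0.2 0 0 0 0 0 0;0 0 0 0 0 0 0'>/dev/null; q; for k in 1 2 3; do python3 -m inch '0 0.1 0 0 0 0 0;0 0 0 0 0 0 0'>/dev/null; q; done; python3 -m inch '0 -0.2 0 0 0 0 0;0 -0.2 0 0 0 0 0;0 0 0 0 0 0 0'>/dev/null;q; python3 -m inch '0 -0.1 0 0 0 0 0;0 0 0 0 0 0 0'>/dev/null; q
```

```text
rail [  63.4 -122. ] z 204.8 yaw-rail 3.071 F [ 0.9 -0.8  7.9] grip 0.167 61
    [657.7 -10.4 204.8] [-0.18 -0.06 -0.06]
rail [  63.5 -121.3] z 204.8 yaw-rail 3.071 F [ 0.8 -2.1  7.8] grip 0.168 61
    [657.7  -9.7 204.8] [-0.62 -0.09  0.03]
rail [  63.5 -120.7] z 204.8 yaw-rail 3.071 F [-0.2 -3.   8.2] grip 0.169 61
    [657.7  -9.1 204.8] [-0.99 -0.05 -0.  ]
rail [  63.5 -120.1] z 204.9 yaw-rail 3.071 F [-0.2 -4.3  7.9] grip 0.172 61
    [657.7  -8.5 204.9] [-1.39  0.01  0.02]
rail [  63.3 -122.6] z 204.8 yaw-rail 3.071 F [0.9 0.6 8.1] grip 0.167 61
    [657.5 -11.  204.8] [ 0.37 -0.11 -0.04]
rail [  63.3 -123.2] z 204.8 yaw-rail 3.072 F [0.2 1.9 8.6] grip 0.171 61
    [657.5 -11.6 204.8] [ 0.75 -0.16 -0.05]
```

Run:
```python
from fit import *
ci,_=shot("scene","s17")
for f in("scene0","s10","s11","s14","s17"):
    hsv=cv2.cvtColor(cv2.imread(f"pics/{f}.png"),cv2.COLOR_BGR2HSV); R=(cv2.inRange(hsv,(0,140,50),(8,255,255))|cv2.inRange(hsv,(172,140,50),(180,255,255)))[182:206,305:350]
    ys,xs=np.nonzero(R); print(f,len(xs),xs.mean()+305,ys.mean()+182,sorted(zip((xs+305).tolist(),(ys+182).tolist())))
for th in(0,.8,.9,1.0,1.1,1.2,1.25):
    a=np.pi+1.25-th+P[2]; S=W(P,(58,-121),70)[0]; print(th,[proj(ci,S+r*np.array([np.cos(a),np.sin(a),0]))[0].round(1).tolist() for r in(68,50,30)])
```

```text
scene0 32 337.9375 191.78125 [(333, 189), (333, 190), (334, 189), (334, 190), (335, 188), (335, 189), (335, 190), (335, 191), (336, 189), (336, 190), (336, 191), (337, 190), (337, 191), (337, 192), (338, 191), (338, 192), (338, 193), (339, 191), (339, 192), (339, 193), (339, 194), (340, 192), (340, 193), (340, 194), (340, 195), (341, 192), (341, 193), (341, 194), (341, 195), (342, 194), (342, 195), (343, 195)]
s10 12 325.0 193.08333333333334 [(323, 194), (323, 195), (323, 196), (324, 193), (324, 194), (324, 195), (325, 193), (325, 194), (326, 193), (326, 194), (328, 188), (329, 188)]
s11 12 323.6666666666667 192.66666666666666 [(321, 194), (321, 195), (322, 193), (322, 194), (322, 195), (323, 193), (323, 194), (324, 192), (324, 193), (325, 193), (328, 188), (329, 188)]
s14 11 325.1818181818182 193.0 [(323, 195), (323, 196), (324, 193), (324, 194), (324, 195), (325, 193), (325, 194), (326, 193), (326, 194), (328, 188), (329, 188)]
s17 11 325.1818181818182 193.0 [(323, 195), (323, 196), (324, 193), (324, 194), (324, 195), (325, 193), (325, 194), (326, 193), (326, 194), (328, 188), (329, 188)]
0 [[341.8, 194.5], [338.8, 192.1], [335.5, 189.5]]
0.8 [[327.4, 196.4], [328.3, 193.5], [329.3, 190.3]]
0.9 [[325.5, 196.1], [326.9, 193.3], [328.5, 190.2]]
1.0 [[323.7, 195.8], [325.6, 193.0], [327.7, 190.1]]
1.1 [[322.0, 195.3], [324.4, 192.7], [327.0, 189.9]]
1.2 [[320.4, 194.7], [323.2, 192.3], [326.3, 189.6]]
1.25 [[319.6, 194.4], [322.6, 192.1], [325.9, 189.5]]
```

```bash
python3 -m inch '0 0.05 -0.8 0 0 -0.06 0;0 0 0 0 0 -0.06 0;0 0 0 0 0 0 0;0 0 0 0 0 0 0'; python3 -c "
from fit import *
rc();o=manip.get_obs();y=o['eef_rot'][2];d=np.array([656.3,-10.1])-o['ee_pos'][:2];print(d@[np.cos(y),np.sin(y)],d@[np.sin(y),-np.cos(y)])"
```

```text
t: 66.38
ee_pos: [656.5, -11.6, 211.2]
eef_rot: [3.141, -0.001, -3.079]
wrist_force: [-0.9, -0.5, -1.9]
gripper_width: 0.167
grip_force: 59.5
rail [  62.3 -123.2] z 211.2 yaw-rail -3.093 F [-0.9 -0.5 -1.9] grip 0.167 60
0.12874761327160933 1.5378014720781445
```

```bash
q(){ python3 -c "
from fit import *
rc();o=manip.get_obs();print('   ',o['ee_pos'].round(1),o['wrist_torque'].round(2))"; }; python3 -m inch '0.01 0.15 0 0 0 0 0;0 0 0.3 0 0 0 0;0 0 0.2 0 0 0 0;0 0 0.2 0 0 0 0;0 0 0 0 0 0 0'>/dev/null;q; python3 -m inch '0 0 0.15 0 0 0 0;0 0 0.15 0 0 0 0;0 0 0 0 0 0 0'>/dev/null; q
```

```text
rail [  62.9 -121.8] z 205.4 yaw-rail -3.092 F [ 0.3 -0.2  5.3] grip 0.169 60
    [657.1 -10.2 205.4] [ 0.07  0.06 -0.02]
rail [  64.  -121.9] z 204.7 yaw-rail -3.092 F [-2.3  0.6 17.3] grip 0.169 62
    [658.2 -10.3 204.7] [0.16 0.68 0.03]
```

```bash
python3 -m inch '0 0 -2 0 0 0 0;-3 0 -1 0 0 0 0;-3 0 0 0 0 0 0;0 0 0 0 0 0 0;0 0 0 0 0 0 0'
cat > hexm.py <<'E'
from fit import *
import sys
def hexang(ci,im,S=(654.2,-10.0,100)):
    u=proj(ci,[S])[0]; x,y=u.astype(int); g=im[y-22:y+23,x-22:x+23].max(2)
    n,l,s,c=cv2.connectedComponentsWithStats((g<75).astype(np.uint8))
    ok=[k for k in range(1,n) if 150<s[k,4]<900]; 
    if not ok: print("none",u,s[1:,4]); return
    k=min(ok,key=lambda k:np.hypot(*(c[k]-22)))
    ys,xs=np.nonzero(l==k); P3=np.array([at(ci,(a+x-22,b+y-22),100)[:2] for a,b in zip(xs,ys)])
    ct=P3.mean(0); d=P3-ct; R=np.hypot(*d.T); a=np.arctan2(d[:,1],d[:,0]); 
    m=(R**6*np.exp(6j*a)).sum(); corner=np.angle(m)/6
    print("px",u,"area",s[k,4],"centre",ct.round(1),"flat normal angle rel rail (mod 60deg)",round((corner+np.pi/6-P[2]+np.pi/6)%(np.pi/3)-np.pi/6,3))
E
python3 - <<'E'
from hexm import *
hexang(np.load("w7ci.npy",allow_pickle=True).item(),cv2.imread("pics/w7.png"))
ci,im=shot("wrist","w18"); np.save("w18ci.npy",ci,allow_pickle=True); rc()
hexang(ci,im)
hsv=cv2.cvtColor(cv2.imread("pics/w18.png"),cv2.COLOR_BGR2HSV); R=cv2.inRange(hsv,(0,150,50),(8,255,255))|cv2.inRange(hsv,(172,150,50),(180,255,255))
n,l,s,c=cv2.connectedComponentsWithStats(R)
for k in range(1,n):
    if s[k,4]>60:
        ys,xs=np.nonzero(l==k); P3=np.array([at(ci,(a,b),70)[:2] for a,b in zip(xs,ys)],np.float32)
        v=cv2.fitLine(P3,2,0,.01,.01).ravel(); print(s[k],P3.mean(0),np.arctan(v[1]/v[0])-P[2])
E
```

```text
t: 68.0
ee_pos: [715.9, -6.3, 231.0]
eef_rot: [3.141, -0.001, -3.078]
wrist_force: [-0.7, 0.4, -1.5]
gripper_width: 0.17
grip_force: 59.6
px [316.28334784 122.4631395 ] area 411 centre [654.1 -10.6] flat normal angle rel rail (mod 60deg) 0.011
rail [ 121.6 -118.8] z 231.3 yaw-rail -3.092 F [-1.   1.1 -2. ] grip 0.169 60
px [320.34925804 128.27353615] area 236 centre [653.7 -10.3] flat normal angle rel rail (mod 60deg) -0.078
[310  69  15  41 461] [617.47656   -15.5278635] 0.1489020869731903
[ 304  186   33  132 3803] [ 8.001407e+02 -6.069255e-01] 0.0524437934756279
[ 26 395  17   5  64] [1069.0013  -407.87497] -1.440284670829773
```

```bash
python3 -m inch '3 0 0 0 0 0.06 0;3 0 0 0 0 0.06 0;0 0 1.8 0 0 0 0;0 0 0 0 0 0 0;0 0 0 0 0 0 0';python3 -c "
from fit import *
rc();o=manip.get_obs();y=o['eef_rot'][2];d=np.array([654.6,-10.6])-o['ee_pos'][:2];print(o['ee_pos'],d@[np.cos(y),np.sin(y)],d@[np.sin(y),-np.cos(y)])"
```

```text
t: 68.68
ee_pos: [656.7, -8.4, 214.3]
eef_rot: [-3.142, 0.001, 3.085]
wrist_force: [-1.0, 0.2, -1.1]
gripper_width: 0.165
grip_force: 59.6
rail [  62.5 -120. ] z 214.3 yaw-rail 3.071 F [-1.   0.2 -1.1] grip 0.165 60
[656.68412123  -8.42789644 214.30591372] 1.958591546356094 -2.2859383930724446
```

```bash
q(){ python3 -c "
from fit import *
o=manip.get_obs();print('   ',o['ee_pos'].round(1),o['wrist_force'].round(1),o['wrist_torque'].round(2))"; }; python3 -m inch '0.2 -0.23 0.6 0 0 0 0;0 0 0 0 0 0 0;0 0 0 0 0 0 0'>/dev/null; q; python3 -m inch '0 0 0.3 0 0 0 0;0 0 0.2 0 0 0 0;0 0 0 0 0 0 0'>/dev/null;q; python3 -m inch '0 0 -0.5 0 0 0 0;0.15 0 0 0 0 0 0;0 0 0.3 0 0 0 0;0 0 0.2 0 0 0 0;0 0 0 0 0 0 0'>/dev/null;q;python3 -m inch '0 0 -0.5 0 0 0 0;0.15 0 0 0 0 0 0;0 0 0.3 0 0 0 0;0 0 0.2 0 0 0 0;0 0 0 0 0 0 0'>/dev/null;q
```

```text
[655.1 -10.8 207.7] [ 2.6 -0.8 -2.7] [-0.23 -0.96 -0.05]
    [656.1 -10.7 205.1] [ 0.6  0.2 14.1] [-0.07 -0.36  0.02]
    [654.8 -10.7 205.2] [ 2.7  0.2 17.1] [-0.05 -0.86 -0.02]
    [652.8 -10.5 205.2] [ 2.8  0.7 20.4] [ 0.01 -0.47  0.01]
```

```bash
q(){ python3 -c "
from fit import *
o=manip.get_obs();print('   ',o['ee_pos'].round(1),o['wrist_force'].round(1),o['wrist_torque'].round(2),o['eef_rot'].round(3))"; }; python3 -m inch '0 0 -0.6 0 0 0 0;-0.3 0 0 0 0 0 0;-0.3 0 0 0 0 0 0;0 0 0 0 0 0 0'>/dev/null; q; for k in 1 2 3 4; do python3 -m inch '0 0 0.15 0 0 0 0;0 0 0 0 0 0 0'>/dev/null;q; done
```

```text
[656.9 -10.7 207.6] [-1.  -0.1 -1.4] [ 0.02 -0.02  0.01] [ 3.141e+00 -2.000e-03  3.085e+00]
    [657.2 -10.7 206.8] [ 0.2 -0.3 -1.3] [ 0.03  0.03 -0.04] [ 3.142e+00 -1.000e-03  3.085e+00]
    [657.6 -10.7 205.8] [-0.2  0.6  0.5] [0.03 0.01 0.02] [-3.142  0.     3.085]
    [658.  -10.7 205.5] [-0.6  0.5  8.6] [0.07 0.48 0.  ] [-3.141e+00  2.000e-03  3.085e+00]
    [658.4 -10.8 205.2] [-3.8  0.4 16.7] [0.08 0.96 0.03] [-3.141  0.004  3.085]
```

```bash
q(){ python3 -c "
from fit import *
o=manip.get_obs();print('   ',o['ee_pos'].round(1),o['wrist_force'].round(1),o['wrist_torque'].round(2),round(o['eef_rot'][2]%6.2832-3.1556,3))"; }; python3 -m inch '0.08 0 -0.1 0 0 0 0;0 0 0 0 0 0 0'>/dev/null; q; for k in 1 2 3 4 5 6; do python3 -m inch '0 0 0 0 0 -0.08 0;0 0 0 0 0 0 0'>/dev/null;q; done
```

```text
[657.5 -10.8 205.4] [-0.9  0.5 10.7] [0.03 0.27 0.01] -0.07
    [657.6 -10.9 205.4] [-1.5 -0.6 11. ] [-0.09  0.32 -0.08] 0.011
    [657.5 -11.  205.4] [-1.2 -0.9 10. ] [-0.17  0.38 -0.05] 0.091
    [657.4 -11.  205.4] [-1.4 -0.6 11.8] [-0.18  0.53 -0.03] 0.171
    [657.3 -10.9 205.4] [-1.6 -0.8 10.8] [-0.12  0.55 -0.05] 0.251
    [657.3 -10.8 205.3] [-2.7  0.4 11. ] [-0.02  0.68 -0.02] 0.331
    [657.1 -10.8 205.3] [-2.7  0.3 10.6] [-0.04  0.76 -0.05] 0.411
```

```bash
python3 -m inch '0 0 -0.6 0 0 0.16 0;0 0 -0.6 0 0 0.16 0;0 0 0 0 0 0.16 0;0 0 0 0 0 0 0;0 0 0 0 0 0 0'
python3 - <<'E'
from fit import *
from scipy.optimize import least_squares
ci0,im=shot("wrist","w19")
def ext(f):
    i=cv2.imread(f"pics/{f}.png").astype(int); m=(i[:,:,2]>60)&(i[:,:,1]<.4*i[:,:,2])&(i[:,:,0]<.4*i[:,:,2]); m[:,:290]=0; m[:,355:]=0; m[:150]=0
    n,l,s,c=cv2.connectedComponentsWithStats(m.astype(np.uint8)); k=1+np.argmax(s[1:,4]); ys,xs=np.nonzero(l==k)
    w=lambda r:np.ptp(xs[ys==r])+1
    return ys.min(),ys.max()+1,np.mean([w(r) for r in range(200,212)]),np.mean([w(r) for r in range(295,307)])
for f in("w9","w13","w16","w18","w19"): print(f,np.round(ext(f),2))
o=manip.get_obs(); T=o["ee_pos"]; y=o["eef_rot"][2]; ex=np.array([np.cos(y),np.sin(y),0]); ey=np.array([np.sin(y),-np.cos(y),0]); print(T)
def pr(dx,dz,ph):
    c=T+ex*dx+np.array([0,0,8+dz]); u=ex*np.cos(ph)+np.array([0,0,1])*np.sin(ph); v=np.array([0,0,1])*np.cos(ph)-ex*np.sin(ph)
    out=[proj(ci0,c+u*a+v*b)[0,1] for a,b in((37.5,-7),(37.5,7),(-37.5,10),(-37.5,3))]
    wd=[np.ptp(proj(ci0,[c+u*a+v*5+ey*8,c+u*a+v*5-ey*8])[:,0]) for a in(28,-28)]
    return np.round(out+wd,1)
for a in((0,0,0),(2,0,0),(0,2,0),(0,0,.03)): print(a,pr(*a))
E
```

```text
t: 74.55
ee_pos: [656.6, -10.7, 215.4]
eef_rot: [3.142, -0.0, 3.089]
wrist_force: [-0.8, 0.6, -1.4]
gripper_width: 0.169
grip_force: 59.6
w9 [189.   323.    32.25  28.58]
w13 [189.   322.    31.92  28.83]
w16 [186.   318.    31.75  28.5 ]
w18 [186.   317.    32.    28.33]
w19 [186.  319.   32.   28.5]
[656.59522221 -10.66454871 215.43328217]
(0, 0, 0) [190.8 198.9 329.7 320.6  32.1  28.6]
(2, 0, 0) [187.2 194.9 326.8 317.8  32.3  28.7]
(0, 2, 0) [191.9 200.1 332.5 323.1  32.6  28.9]
(0, 0, 0.03) [191.1 200.  328.6 319.3  32.3  28.4]
```

```bash
q(){ python3 -c "
from fit import *
o=manip.get_obs();print('   ',o['ee_pos'].round(1),o['wrist_force'].round(1),o['wrist_torque'].round(2))"; }; python3 -m inch '-0.3 0 0.75 0 0 0 0;0 0 0 0 0 0 0;0 0 0.2 0 0 0 0;0 0 0.2 0 0 0 0;0 0 0 0 0 0 0'>/dev/null; q; for k in 1 2; do python3 -m inch '0 0 -0.5 0 0 0 0;-0.17 0 0 0 0 0 0;0 0 0.3 0 0 0 0;0 0 0.2 0 0 0 0;0 0 0 0 0 0 0'>/dev/null;q;done
```

```text
[661.8 -10.9 208.5] [-5.1  0.8 27.8] [ 0.35  1.35 -0.02]
    [663.7 -11.1 208.5] [-3.3  1.2 30.6] [0.23 1.28 0.02]
    [665.3 -11.3 208.2] [-5.3  1.1 32. ] [ 0.19  1.32 -0.04]
```

```bash
q(){ python3 -c "
from fit import *
o=manip.get_obs();print('   ',o['ee_pos'].round(1),o['wrist_force'].round(1),o['wrist_torque'].round(2),round(o['eef_rot'][2]%6.2832-3.1556,3))"; }; python3 -m inch '0 0 -0.6 0 0 0 0;0.4 0 0 0 0 0 0;0.36 0.03 0 0 0 0 0;0 0 0 0 0 0 0;0 0 0 0 0 0 0'>/dev/null; q; python3 -m inch '0 0 0.3 0 0 0 0;0 0 0.3 0 0 0 0;0 0 0 0 0 0 0'>/dev/null;q; python3 -m inch '0 0 0.15 0 0 0 0;0 0 0 0 0 0 0'>/dev/null; q;  python3 -m inch '0 0 0.15 0 0 0 0;0 0 0 0 0 0 0'>/dev/null; q
```

```text
[655.2 -10.2 209.7] [-0.2  0.4 -1.2] [0.02 0.06 0.  ] -0.07
    [657.6 -10.5 207.8] [-1.1  0.3 22. ] [ 0.09  0.61 -0.04] -0.07
    [658.3 -10.7 207.4] [-1.2 -0.1 27.6] [0.01 0.68 0.03] -0.07
    [659.1 -10.7 207. ] [-0.1  0.5 33. ] [0.21 0.6  0.  ] -0.07
```

```bash
python3 -m inch '0 0 -2 0 0 0 0;0 0 -3 0 0 0 0;0 0 -3 0 0 -0.16 0;0 0 0 0 0 0 0;0 0 0 0 0 0 0';python3 - <<'E'
from fit import *
ci0,im=shot("wrist","w20")
o=manip.get_obs();y=o['eef_rot'][2];d=np.array([447.7,371.1])-o['ee_pos'][:2];print(o['ee_pos'],y,d@[np.cos(y),np.sin(y)],d@[np.sin(y),-np.cos(y)])
i=cv2.imread("pics/w20.png").astype(int); m=(i[:,:,2]>60)&(i[:,:,1]<.4*i[:,:,2])&(i[:,:,0]<.4*i[:,:,2]); m[:,:290]=0; m[:,355:]=0; m[:150]=0
n,l,s,c=cv2.connectedComponentsWithStats(m.astype(np.uint8)); k=1+np.argmax(s[1:,4]); ys,xs=np.nonzero(l==k); w=lambda r:np.ptp(xs[ys==r])+1
print(s[k],np.mean([w(r) for r in range(200,212)]),np.mean([w(r) for r in range(295,307)]))
E
```

```text
t: 78.6
ee_pos: [655.2, -10.3, 279.9]
eef_rot: [3.141, -0.001, -3.04]
wrist_force: [0.1, -1.3, -1.6]
gripper_width: 0.166
grip_force: 60.6
[654.94847797 -10.23324841 279.58171467] -3.039862893919749 167.45093772023216 400.40874293574257
[ 305  186   32  131 3755] 32.0 27.916666666666668
```

```bash
python3 -m inch '2.094 5.005 0 0 0 0 0;2.094 5.005 0 0 0 0 0;2.094 5.005 0 0 0 0 0;2.094 5.005 0 0 0 0 0;2.094 5.005 0 0 0 0 0;2.094 5.005 0 0 0 0 0;2.094 5.005 0 0 0 0 0;2.094 5.005 0 0 0 0 0;0 0 5 0 0 0 0;0 0 5 0 0 0 0;0 0 0 0 0 0 0;0 0 0 0 0 0 0';python3 - <<'E'
from fit import *
o=manip.get_obs();y=o['eef_rot'][2];d=np.array([447.7,371.1])-o['ee_pos'][:2];print(o['ee_pos'],y,d@[np.cos(y),np.sin(y)],d@[np.sin(y),-np.cos(y)])
E
```

```text
t: 80.15
ee_pos: [448.0, 370.8, 182.4]
eef_rot: [3.141, 0.001, -3.039]
wrist_force: [0.7, 0.5, -0.4]
gripper_width: 0.173
grip_force: 60.5
[448.04084858 370.80350921 182.41221841] -3.038694781831535 0.3085912651361776 0.3299332907406577
```

```bash
q(){ python3 -c "
from fit import *
o=manip.get_obs();print('   ',o['ee_pos'].round(1),o['wrist_force'].round(1),o['wrist_torque'].round(2))"; }; python3 -m inch '0.03 0.03 1 0 0 0 0;0 0 0.7 0 0 0 0;0 0 0 0 0 0 0'>/dev/null;q; for k in 1 2 3 4; do python3 -m inch '0 0 0.3 0 0 0 0;0 0 0.2 0 0 0 0;0 0 0 0 0 0 0'>/dev/null;q;done
```

```text
[447.  370.7 163.8] [-0.2 -0.1 -1.6] [-0.04  0.02 -0.01]
    [447.1 370.9 159.1] [ 0.5 -0.6 -1.2] [ 0.01 -0.05 -0.  ]
    [448.7 371.6 156.3] [ 1.2 -0.8 -0.5] [-0.09 -0.6   0.01]
    [450.2 372.  152.8] [ 1.1 -1.2  2.6] [-0.63 -0.06  0.04]
    [448.3 370.9 143.9] [ 5.6 -0.6  0.3] [-0.23 -1.91  0.03]
```

```bash
q(){ python3 -c "
from fit import *
o=manip.get_obs();print('   ',o['ee_pos'].round(1),o['wrist_force'].round(1),o['wrist_torque'].round(2))"; }; python3 -m inch '-0.2 0 0.4 0 0 0 0;0 0 0.4 0 0 0 0;0 0 0 0 0 0 0'>/dev/null;q; python3 -m inch '0 0 0.5 0 0 0 0;0 0 0.5 0 0 0 0;0 0 0 0 0 0 0'>/dev/null;q; python3 -m inch '0 0 0.3 0 0 0 0;0 0 0.2 0 0 0 0;0 0 0 0 0 0 0'>/dev/null;q;  python3 -m inch '0 0 0.2 0 0 0 0;0 0 0 0 0 0 0;0 0 0 0 0 0 0'>/dev/null;q
```

```text
[448.9 370.8 135.3] [ 4.4  0.  -4.4] [-0.14 -1.57  0.01]
    [448.8 370.9 125.5] [ 4.7 -0.1 -4.6] [-0.1  -1.59  0.02]
    [449.  371.1 121. ] [ 3.6 -1.5 -2.6] [-0.18 -1.4   0.02]
    [449.2 371.2 119.3] [ 4.1 -0.1  2.8] [-0.25 -1.26  0.05]
```

```bash
python3 -m inch '0 0 0.05 0 0 0 0;0 0 0 0 0 0 5;0 0 0 0 0 0 5;0 0 0 0 0 0 5;0 0 -3 0 0 0 5;0 0 -5 0 0 0 5;0 0 -3.8 0 0 0 5;-5.2 -0.3 0 0 0 0 5;0 0 0 0 0 0 5;0 0 0 0 0 0 5' >/dev/null
cat > keym.py <<'E'
from fit import *
def key(name):
    o=manip.get_obs(); ci,_=shot("wrist",name); im=cv2.imread(f"pics/{name}.png").astype(int)
    m=(im[:,:,2]>150)&(im[:,:,1]<70)&(im[:,:,0]<70); m[:60]=0;m[220:]=0;m[:,:290]=0;m[:,360:]=0
    ys,xs=np.nonzero(m); r=cv2.minAreaRect(np.c_[xs,ys].astype(np.float32)); print(o["ee_pos"].round(1),r)
    B=cv2.boxPoints(r); B=B[np.argsort(B[:,1])]; A,Bw=at(ci,(B[0]+B[1])/2,133),at(ci,(B[2]+B[3])/2,133)
    c=(A+Bw)/2; y=o["eef_rot"][2]; d=c[:2]-o["ee_pos"][:2]
    print("key",c.round(1),np.linalg.norm(A-Bw).round(1),np.arctan2(*(Bw-A)[[1,0]]).round(3),"yaw",y.round(3),"tool shift",d@[np.cos(y),np.sin(y)],d@[np.sin(y),-np.cos(y)])
E
python3 -c "
from keym import *
key('w21')"
```

```text
[500.5 373.2 235.9] ((323.9999694824219, 135.99998474121094), (13.999998092651367, 85.99998474121094), 0.0)
key [445.2 370.8 133. ] 72.7 0.107 yaw -3.038 tool shift 55.311235354305204 3.3443496495786555
```

```bash
q(){ python3 -c "
from fit import *
o=manip.get_obs();print('   ',o['ee_pos'].round(1),o['wrist_force'].round(1),o['wrist_torque'].round(2),o['eef_rot'].round(3))"; }; python3 -m inch '5.44 0.34 0 0 0 0 5;0 0 4 0 0 0 5;0 0 4 0 0 0 5;0 0 3 0 0 0 5;0 0 0.86 0 0 0 5;0 0 0 0 0 0 5;0 0 0 0 0 0 5;0 0 0 0 0 0 5' >/dev/null;q; python3 -m inch '0 0 0 0 0 0 0;0 0 0 0 0 0 0;0 0 0 0 0 0 0;0 0 0 0 0 0 0;0 0 0 0 0 0 0;0 0 0 0 0 0 0;0 0 0 0 0 0 0' >/dev/null;q
```

```text
[447.3 371.6 119.1] [-0.9 -0.9 -0.3] [-0.05  0.02 -0.01] [ 3.141e+00  2.000e-03 -3.038e+00]
    [447.  371.2 118.4] [-0.4 -1.7  5.6] [-0.43  0.08 -0.04] [-3.142e+00  1.000e-03 -3.038e+00]
```

```bash
python3 -m inch '0 0 -1 0 0 0 0;0 0 -1.5 0 0 0 0;0 0 -2 0 0 0 0;0 0 -4 0 0 0 0;0 0 -4 0 0 0 0;0 0 -4 0 0 0.16 0;0 0 0 0 0 0 0;0 0 0 0 0 0 0' >/dev/null
python3 - <<'E'
from fit import *
ci0,im=shot("wrist","w22")
o=manip.get_obs();y=o['eef_rot'][2];d=np.array([656.0,-10.2])-o['ee_pos'][:2];print(o['ee_pos'],y,d@[np.cos(y),np.sin(y)],d@[np.sin(y),-np.cos(y)])
i=cv2.imread("pics/w22.png").astype(int); m=(i[:,:,2]>60)&(i[:,:,1]<.4*i[:,:,2])&(i[:,:,0]<.4*i[:,:,2]); m[:,:290]=0; m[:,355:]=0; m[:150]=0
n,l,s,c=cv2.connectedComponentsWithStats(m.astype(np.uint8)); k=1+np.argmax(s[1:,4]); ys,xs=np.nonzero(l==k); w=lambda r:np.ptp(xs[ys==r])+1
print(s[k],np.mean([w(r) for r in range(200,212)]),np.mean([w(r) for r in range(295,307)]))
E
```

```text
[446.06760613 370.92866657 282.15687848] 3.0866111743254265 -230.55962662875294 -369.01616366950043
[ 305  189   32  132 3788] 31.833333333333332 28.416666666666668
```

```bash
python3 -m inch '-2.882 -4.613 0 0 0 0 0;-2.882 -4.613 0 0 0 0 0;-2.882 -4.613 0 0 0 0 0;-2.882 -4.613 0 0 0 0 0;-2.882 -4.613 0 0 0 0 0;-2.882 -4.613 0 0 0 0 0;-2.882 -4.613 0 0 0 0 0;-2.882 -4.613 0 0 0 0 0;0 0 3 0 0 0 0;0 0 3.7 0 0 0 0;0 0 0 0 0 0 0;0 0 0 0 0 0 0' >/dev/null;  python3 -c "
from fit import *
o=manip.get_obs();print(o['ee_pos'],o['eef_rot'])
d=np.array([655.6,-10.2])-o['ee_pos'][:2]; y=o['eef_rot'][2]; print(d@[np.cos(y),np.sin(y)],d@[np.sin(y),-np.cos(y)])"
```

```text
[656.22425527 -10.048478   216.82139329] [3.14159028e+00 2.22940431e-04 3.08590837e+00]
0.6148546547634279 -0.18603039146340744
```

```bash
q(){ python3 -c "
from fit import *
o=manip.get_obs();print('   ',o['ee_pos'].round(1),o['wrist_force'].round(1),o['wrist_torque'].round(2))"; }; python3 -m inch '0.05 -0.02 0.8 0 0 0 0;0 0 0 0 0 0 0;0 0 0 0 0 0 0' >/dev/null;q; for k in 1 2 3 4; do python3 -m inch '0 0 0.15 0 0 0 0;0 0 0 0 0 0 0;0 0 0 0 0 0 0'>/dev/null;q;done
```

```text
[655.7 -10.3 208.4] [ 0.3 -0.1 -1.3] [0.04 0.01 0.  ]
    [655.6 -10.4 206.5] [-0.5  0.  -2.3] [-0.04 -0.02  0.02]
    [655.6 -10.4 205. ] [-0.8 -0.7 -2.4] [-0.03 -0.04 -0.02]
    [655.9 -10.4 204.1] [-0.9  0.9  5.1] [0.02 0.12 0.05]
    [656.4 -10.4 203.8] [-0.8  0.1 12.6] [ 0.04  0.53 -0.  ]
```

```bash
q(){ python3 -c "
from fit import *
o=manip.get_obs();print('   ',o['ee_pos'].round(1),o['wrist_force'].round(1),o['wrist_torque'].round(2))"; }; t="0 0 0.2 0 0 0 0;0 0 0.2 0 0 0 0;0 0 0 0 0 0 0;0 0 0 0 0 0 0"; python3 -m inch '0 0 -0.4 0 0 0 0;0.08 0.03 0 0 0 0 0;0 0 0 0 0 0 0;0 0 0.2 0 0 0 0;0 0 0.15 0 0 0 0;0 0 0 0 0 0 0;0 0 0 0 0 0 0' >/dev/null;q; python3 -m inch '0 0 -0.35 0 0 0 0;0.08 0 0 0 0 0 0;0 0 0 0 0 0 0;0 0 0.2 0 0 0 0;0 0 0.15 0 0 0 0;0 0 0 0 0 0 0;0 0 0 0 0 0 0' >/dev/null;q;  python3 -m inch '0 0 -0.35 0 0 0 0;0.08 0 0 0 0 0 0;0 0 0 0 0 0 0;0 0 0.2 0 0 0 0;0 0 0.15 0 0 0 0;0 0 0 0 0 0 0;0 0 0 0 0 0 0' >/dev/null;q
```

```text
[655.6 -10.1 204. ] [ 0.3 -0.3 10.5] [-0.01 -0.02 -0.04]
    [654.9 -10.1 204. ] [ 1.7  0.3 10.1] [-0.08 -0.52 -0.06]
    [654.2 -10.  204.1] [ 4.5 -0.3 11.6] [-0.01 -1.   -0.03]
```

```bash
q(){ python3 -c "
from fit import *
o=manip.get_obs();print('   ',o['ee_pos'].round(1),o['wrist_force'].round(1),o['wrist_torque'].round(2),round(o['eef_rot'][2]%6.2832-3.1556,3))"; };  python3 -m inch '0 0 -0.35 0 0 0 0;-0.15 -0.01 0 0 0 0 0;0 0 0 0 0 -0.1 0;0 0 0.2 0 0 0 0;0 0 0.12 0 0 0 0;0 0 0 0 0 0 0;0 0 0 0 0 0 0' >/dev/null;q; for k in 1 2 3 4 5 6 7; do python3 -m inch '0 0 0 0 0 0.05 0;0 0 0 0 0 0 0'>/dev/null; q; done
```

```text
[654.8 -10.1 204. ] [-0.6  0.6 10.7] [0.2  0.09 0.  ] 0.027
    [654.8 -10.2 204. ] [ 0.4  0.2 11.1] [-0.03  0.06 -0.02] -0.023
    [654.8 -10.3 204. ] [ 0.3 -0.2 10.9] [-0.13  0.02  0.05] -0.074
    [654.9 -10.4 204. ] [ 0.  -1.4 10.2] [-0.3  -0.04  0.03] -0.124
    [654.9 -10.5 204. ] [ 0.6 -1.9 10. ] [-0.33 -0.03  0.03] -0.174
    [654.9 -10.6 204. ] [ 0.2 -1.2 10.1] [-0.54 -0.05  0.08] -0.224
    [654.9 -10.7 204. ] [ 0.4 -2.1 10.8] [-0.56 -0.06  0.05] -0.274
    [654.9 -10.8 203.9] [ 0.7 -1.4 10.9] [-0.65 -0.14  0.06] -0.324
```

```bash
cat > q.py <<'E'
from fit import *
o=manip.get_obs();print('  ',o['ee_pos'].round(1),o['wrist_force'].round(1),o['wrist_torque'].round(2))
E
python3 -m inch '0 0 -0.3 0 0 -0.125 0;0 0 0 0 0 -0.125 0;0 0 -0.1 0 0 0 0;0 0 0.05 0 0 0 0;0 0 0 0 0 0 0;0 0 0 0 0 0 0' >/dev/null;python3 q.py; for k in 1 2 3; do python3 -m inch '-0.12 0 0 0 0 0 0;0 0 0 0 0 0 0;0 0 0 0 0 0 0'>/dev/null; python3 q.py; done; echo back; python3 -m inch '0.18 0 0 0 0 0 0;0.18 0 0 0 0 0 0;0 0 0 0 0 0 0;0 0 0 0 0 0 0'>/dev/null; python3 q.py;  for k in 1 2 3; do python3 -m inch '0.12 0 0 0 0 0 0;0 0 0 0 0 0 0;0 0 0 0 0 0 0'>/dev/null; python3 q.py; done
```

```text
[654.4 -10.1 206.1] [ 0.1  0.3 -1.9] [ 0.   -0.07  0.04]
   [655.9 -10.2 206.3] [ 0.   0.5 -1.9] [-0.07 -0.03  0.02]
   [657.1 -10.3 206.3] [ 1.2 -0.6 -1. ] [ 0.03 -0.03  0.02]
   [658.3 -10.3 206.3] [ 0.3  0.5 -2. ] [-0.07  0.03  0.05]
back
   [654.7 -10.1 206.4] [ 0.3  0.3 -0.7] [0.05 0.02 0.01]
   [653.8 -10.1 206.4] [ 0.5  0.5 -1.7] [-0.06 -0.44 -0.09]
   [652.7 -10.  206.5] [ 3.4 -0.5 -3.1] [-0.11 -1.2   0.01]
   [651.3 -10.  206.5] [ 3.5 -0.1 -0.1] [-0.13 -1.3  -0.02]
```

```bash
python3 -m inch '-0.35 0 0 0 0 0 0;-0.35 0 0 0 0 0 0;0 0 0 0 0 0 0;0 0 0 0 0 0 0'>/dev/null; python3 q.py; for k in 1 2 3 4 5; do python3 -m inch '-0.1 0 0 0 0 0 0;0 0 0 0 0 0 0;0 0 0 0 0 0 0'>/dev/null; python3 q.py; done
```

```text
[657.7 -10.2 206. ] [-0.2  0.2 -1.2] [-0.04 -0.07  0.02]
   [658.8 -10.3 206.2] [-1.8  0.4 -1. ] [ 0.07  0.54 -0.04]
   [659.7 -10.4 206.2] [-3.4  0.3 -0.9] [ 0.13  1.24 -0.02]
   [661.  -10.5 206.2] [-4.8  1.2 -0.9] [ 0.07  1.35 -0.03]
   [662.1 -10.5 206.3] [-3.8  0.1 -2.7] [-0.02  1.27 -0.  ]
   [663.2 -10.6 206.3] [-3.4  0.1 -2.2] [-0.02  1.14 -0.05]
```

```bash
python3 -m inch '0.4 0 0 0 0 0 0;0.4 0 0 0 0 0 0;0.2 0 0 0 0 0 0;0.1 0 0 0 0 0 0;0.08 0 0 0 0 0 0;0 0 0 0 0 0 0;0 0 0 0 0 0 0'>/dev/null; python3 q.py; python3 -m inch '-0.2 0 0 0 0 0 0;-0.23 0 0 0 0 0 0;0 0 0 0 0 0 0;0 0 0 0 0 0 0'>/dev/null; python3 q.py; for k in 1 2; do python3 -m inch '-0.1 0 0 0 0 0 0;0 0 0 0 0 0 0;0 0 0 0 0 0 0'>/dev/null; python3 q.py; done
```

```text
[651.6 -10.  206.6] [ 4.1 -0.9  0.2] [-0.11 -1.09  0.02]
   [655.1 -10.1 205.9] [-0.1 -0.1 -1.1] [ 0.01  0.03 -0.02]
   [656.6 -10.2 206.3] [-0.3  0.9 -1.3] [-0.   -0.01  0.02]
   [657.6 -10.3 206.3] [-0.3 -0.2 -1.2] [-0.04 -0.03  0.02]
```

```bash
for k in 1 2; do python3 -m inch '-0.06 0 0 0 0 0 0;0 0 0 0 0 0 0;0 0 0 0 0 0 0'>/dev/null; python3 q.py; done; echo Y; python3 -m inch '0.18 0 0 0 0 0 0;0.1 0 0 0 0 0 0;0 0 0 0 0 0 0;0 0 0 0 0 0 0'>/dev/null; python3 q.py; for k in 1 2 3 ; do python3 -m inch '0 0.09 0 0 0 0 0;0 0 0 0 0 0 0;0 0 0 0 0 0 0'>/dev/null; python3 q.py; done
```

```text
[658.1 -10.3 206.3] [-0.8 -0.3 -1.7] [0.02 0.16 0.01]
   [658.6 -10.3 206.2] [-0.9  0.4 -0.8] [ 0.03  0.56 -0.04]
Y
   [656.1 -10.2 206.4] [ 0.  -0.4 -1.5] [-0.07  0.    0.01]
   [656.1  -9.3 206.3] [-0.2 -0.6 -2.3] [-0.03  0.02 -0.03]
   [656.1  -8.4 206.3] [-0.6 -0.2 -2.4] [-0.01 -0.02 -0.01]
   [656.1  -7.6 206.3] [-0.5 -1.3 -1.2] [-0.3   0.13 -0.03]
```

```bash
python3 -m inch '0 -0.25 0 0 0 0 0;0 -0.2 0 0 0 0 0;0 0 0 0 0 0 0;0 0 0 0 0 0 0'>/dev/null; python3 q.py; for k in 1 2 3 ; do python3 -m inch '0 -0.07 0 0 0 0 0;0 0 0 0 0 0 0;0 0 0 0 0 0 0'>/dev/null; python3 q.py; done
```

```text
[655.9 -12.  206.3] [ 0.2  0.5 -1.9] [-0.05 -0.07 -0.  ]
   [655.9 -12.7 206.3] [-1.  -0.4 -1.3] [0.02 0.01 0.05]
   [655.8 -13.3 206.3] [ 0.6  1.2 -2.1] [0.17 0.08 0.04]
   [655.8 -13.9 206.3] [ 0.1  1.  -1.5] [ 0.72  0.16 -0.05]
```

```bash
python3 -m inch '0.03 0.335 0 0 0 0 0;0 0 0 0 0 0 0;0 0 0 0 0 0 0'>/dev/null; python3 q.py; python3 -m inch '0 0 0.15 0 0 0 0;0 0 0.15 0 0 0 0;0 0 0 0 0 0 0;0 0 0 0 0 0 0'>/dev/null; python3 q.py; python3 -m inch '0 0 0.1 0 0 0 0;0 0 0 0 0 0 0;0 0 0 0 0 0 0'>/dev/null; python3 q.py
```

```text
[655.8 -10.9 206.3] [-0.3  0.6 -1.9] [ 0.   -0.03 -0.01]
   [655.7 -10.8 203.3] [ 0.8 -0.7 -1.6] [-0.    0.01  0.06]
   [655.7 -10.7 202.3] [-0.3  0.4 -2.2] [-0.04 -0.06  0.03]
```

The wall-touch centring worked: the hex is now going in with no force. Seating it fully.

```bash
python3 -m inch '0 0 0.3 0 0 0 0;0 0 0.3 0 0 0 0;0 0 0 0 0 0 0'>/dev/null; python3 q.py; python3 -m inch '0 0 0.3 0 0 0 0;0 0 0.3 0 0 0 0;0 0 0.2 0 0 0 0;0 0 0 0 0 0 0'>/dev/null; python3 q.py; python3 -m inch '0 0 0.15 0 0 0 0;0 0 0.1 0 0 0 0;0 0 0 0 0 0 0;0 0 0 0 0 0 0'>/dev/null; python3 q.py
```

```text
[655.4 -10.7 195.8] [-0.7 -0.2 -2.4] [ 0.02  0.02 -0.03]
   [655.5 -10.7 188.1] [-0.9 -0.2 -1.4] [-0.04  0.05 -0.02]
   [656.1 -10.8 186.5] [-1.7  0.6  5.3] [0.07 0.27 0.  ]
```

```bash
cat > kp.py <<'E'
from fit import *
o=manip.get_obs(); shot("scene","sk"); hsv=cv2.cvtColor(cv2.imread("pics/sk.png"),cv2.COLOR_BGR2HSV); R=(cv2.inRange(hsv,(0,140,50),(8,255,255))|cv2.inRange(hsv,(172,140,50),(180,255,255)))[190:206,305:350]
ys,xs=np.nonzero(R); print("turn",round(3.1556-o['eef_rot'][2]%6.2832,3),"Tz",o['wrist_torque'].round(2),"F",o['wrist_force'].round(1),"arm px",round(xs.mean()+305,2),xs.min()+305)
E
python3 kp.py; python3 -m inch '0 0 0 0 0 0.1 0;0 0 0 0 0 0.1 0;0 0 0 0 0 0 0;0 0 0 0 0 0 0'>/dev/null; python3 kp.py; for k in 1 2 3 4; do python3 -m inch '0 0 0 0 0 0.05 0;0 0 0 0 0 0 0;0 0 0 0 0 0 0'>/dev/null; python3 kp.py; done
```

```text
turn 0.07 Tz [0.07 0.27 0.  ] F [-1.7  0.6  5.3] arm px 324.44 323
turn 0.27 Tz [-0.03  0.42 -0.01] F [-1.  -0.5  6.6] arm px 324.44 323
turn 0.32 Tz [-0.09  0.51  0.06] F [-1.3 -0.1  5.6] arm px 323.73 322
turn 0.37 Tz [-0.11  0.49  0.1 ] F [-1.8 -1.5  6. ] arm px 323.1 321
turn 0.42 Tz [-0.17  0.5   0.17] F [-1.6 -0.9  7.3] arm px 322.7 321
turn 0.47 Tz [-0.22  0.52  0.24] F [-2.4 -0.6  5.6] arm px 322.7 321
```

```bash
python3 -m inch '0 0 0 0 0 0.05 0;0 0 0 0 0 0 0;0 0 0 0 0 0 0'>/dev/null; python3 kp.py; for k in 1 2 3 4; do python3 -m inch '0 0 0 0 0 -0.04 0;0 0 0 0 0 0 0;0 0 0 0 0 0 0'>/dev/null; python3 kp.py; done
```

```text
turn 0.52 Tz [-0.25  0.51  0.35] F [-1.6 -0.5  7. ] arm px 322.7 321
turn 0.481 Tz [-0.22  0.5  -0.04] F [-1.9 -0.7  7.4] arm px 323.0 321
turn 0.441 Tz [-0.15  0.46 -0.08] F [-1.  -0.9  6. ] arm px 323.25 322
turn 0.4 Tz [-0.17  0.48 -0.06] F [-1.2 -0.6  6.6] arm px 323.73 322
turn 0.36 Tz [-0.14  0.45 -0.05] F [-1.1 -0.4  5.9] arm px 324.44 323
```

```bash
python3 -m inch '0 0 0 0 0 0.08 0;0 0 0 0 0 0.08 0;0 0 0 0 0 0 0;0 0 0 0 0 0 0'>/dev/null; python3 kp.py; python3 -m inch '0 0 -0.1 0 0 0 0;0 0 -0.1 0 0 0 0;0 0 0 0 0 0 0'>/dev/null; python3 kp.py;  python3 -m inch '0 0 -0.4 0 0 0 0;0 0 -0.4 0 0 0 0;0 0 0 0 0 0 0'>/dev/null; python3 kp.py; python3 -m inch '0 0 -0.4 0 0 0 0;0 0 -0.4 0 0 0 0;0 0 0 0 0 0 0'>/dev/null; python3 kp.py; python3 -m inch '0 0 -0.4 0 0 0 0;0 0 -0.4 0 0 0 0;0 0 0 0 0 0 0'>/dev/null; python3 kp.py
```

```text
turn 0.52 Tz [-0.32  0.51  0.36] F [-1.7 -1.2  6.6] arm px 322.7 321
turn 0.52 Tz [-0.55 -0.32  0.37] F [  1.3  -2.3 -10.9] arm px 322.7 321
turn 0.521 Tz [-0.01 -1.12  0.13] F [  3.8  -0.1 -41.5] arm px 322.7 321
turn 0.52 Tz [0.21 1.15 0.07] F [-3.3  0.2 -9. ] arm px 322.7 321
turn 0.52 Tz [ 0.01  0.01 -0.01] F [-0.4 -0.8 -0.9] arm px 322.89 321
```

```bash
python3 -m inch '0 0 -3 0 0 0 0;0 0 -4.5 0 0 0 0;0 0 0 0 0 -0.1525 0;0 0 0 0 0 -0.1525 0;0 0 0 0 0 -0.1525 0;0 0 0 0 0 -0.1525 0;0 0 0 0 0 0 0;0 0 0 0 0 0 0'>/dev/null; python3 kp.py
python3 - <<'E'
from fit import *
ci0,im=shot("wrist","w23")
o=manip.get_obs();y=o['eef_rot'][2];d=np.array([447.0,371.2])-o['ee_pos'][:2];print(o['t'],o['ee_pos'],y,d@[np.cos(y),np.sin(y)],d@[np.sin(y),-np.cos(y)])
i=cv2.imread("pics/w23.png").astype(int); m=(i[:,:,2]>60)&(i[:,:,1]<.4*i[:,:,2])&(i[:,:,0]<.4*i[:,:,2]); m[:,:290]=0; m[:,355:]=0; m[:150]=0
n,l,s,c=cv2.connectedComponentsWithStats(m.astype(np.uint8)); k=1+np.argmax(s[1:,4]); ys,xs=np.nonzero(l==k); w=lambda r:np.ptp(xs[ys==r])+1
print(s[k],np.mean([w(r) for r in range(200,212)]),np.mean([w(r) for r in range(295,307)]))
E
```

```text
turn -0.086 Tz [0.05 0.04 0.01] F [-0.1  0.2 -1.5] arm px 322.7 321
118.775 [655.74459986 -10.73524909 286.89114554] -3.04007214831295 168.96212954097615 401.12422171540123
[ 305  190   32  132 3766] 31.916666666666668 28.5
```

```bash
python3 -m inch '2.112 5.014 0 0 0 0 0;2.112 5.014 0 0 0 0 0;2.112 5.014 0 0 0 0 0;2.112 5.014 0 0 0 0 0;2.112 5.014 0 0 0 0 0;2.112 5.014 0 0 0 0 0;2.112 5.014 0 0 0 0 0;2.112 5.014 0 0 0 0 0;0 0 5 0 0 0 0;0 0 5 0 0 0 0;0 0 1.5 0 0 0 0;0 0 0 0 0 0 0'>/dev/null; python3 -m inch '0 0 0.7 0 0 0 0;0 0 0 0 0 0 0'>/dev/null; python3 q.py;  for k in 1 2 3 4; do python3 -m inch '0 0 0.25 0 0 0 0;0 0 0.25 0 0 0 0;0 0 0 0 0 0 0'>/dev/null; python3 q.py; done
```

```text
[446.7 370.9 165.7] [ 0.3 -0.3 -2.2] [ 0.04 -0.01 -0.01]
   [446.  370.7 159.7] [-1.3 -0.5 -1.7] [-0.01  0.04  0.02]
   [446.2 370.8 155. ] [-0.7  0.2  2.4] [-0.13  0.18  0.  ]
   [447.5 371.6 153.8] [-6.6 -4.3 33.5] [-1.29  1.84  0.04]
   [446.5 370.9 145.9] [-0.  -0.5 -1.5] [0.02 0.   0.01]
```

```bash
python3 -m inch '0 0 0.5 0 0 0 0;0 0 0.5 0 0 0 0;0 0 0.5 0 0 0 0;0 0 0.5 0 0 0 0;0 0 0.4 0 0 0 0;0 0 0 0 0 0 0'>/dev/null; python3 q.py; for k in 1 2 3 4; do python3 -m inch '0 0 0.15 0 0 0 0;0 0 0 0 0 0 0'>/dev/null; python3 q.py; done
```

```text
[445.9 370.6 120.4] [-0.8 -0.5 -1.7] [-0.03  0.01 -0.  ]
   [446.1 370.8 119.4] [-0.  -0.6 -2. ] [ 0.05 -0.01 -0.03]
   [446.6 371.  118.6] [-0.6 -0.4  4.9] [-0.21  0.27  0.03]
   [447.2 371.4 118.5] [-2.6 -0.8 16.7] [-0.59  0.8  -0.03]
   [447.8 371.7 118.4] [-2.7 -3.6 29. ] [-1.05  1.27 -0.01]
```

Bottomed. Releasing, retreating and checking.

```bash
python3 -m inch '0 0 -0.45 0 0 0 0;0 0 0 0 0 0 0;0 0 0 0 0 0 5;0 0 0 0 0 0 5;0 0 0 0 0 0 5;0 0 -3 0 0 0 5;0 0 -5 0 0 0 5;0 0 -4 0 0 0 5;-5.3 -0.3 0 0 0 0 5;0 0 0 0 0 0 5;0 0 0 0 0 0 5'>/dev/null; python3 kp.py
python3 - <<'E'
from keym import *
key("w24")
ci,_=shot("top","t24"); 
b=cv2.imread("pics/t24.png"); hsv=cv2.cvtColor(b,cv2.COLOR_BGR2HSV)
R=(cv2.inRange(hsv,(0,150,60),(8,255,255))|cv2.inRange(hsv,(172,150,60),(180,255,255))); Z=np.zeros_like(R); Z[155:200,310:365]=1; ys,xs=np.nonzero(R*Z)
P3=np.array([at(ci,(x,y),70) for x,y in zip(xs,ys)],np.float32); v=cv2.fitLine(P3[:,:2],2,0,.01,.01).ravel(); print(len(xs),"arm dir vs rail x",np.arctan(v[1]/v[0])-P[2])
a=cv2.imread("pics/s12.png").astype(int); s=cv2.imread("pics/sk.png").astype(int); print("carrier px changed",(np.abs(a-s).max(2)[160:195,285:315]>60).sum())
for t in("tape","cup"): print(t,[(np.round(np.array(d["rect"])*[640,400,640,400]).tolist(),round(d["p"],2)) for d in spotter.find_in("top",t)][:2])
print(manip.get_obs()["t"])
E
```

```text
turn -0.089 Tz [-0.03  0.03 -0.01] F [ 0.3 -1.5  0.1] arm px 322.7 321
[498.4 373.1 238.8] ((325.0, 138.0), (84.0, 14.0), 90.0)
key [444.9 371.8 133. ] 72.2 0.109 yaw -3.038 tool shift 53.31929015118031 4.275976021138799
33 arm dir vs rail x -0.0018879170864820483
carrier px changed 0
tape [([267.0, 242.0, 295.0, 272.0], 0.9)]
cup [([221.0, 129.0, 244.0, 151.0], 0.89), ([184.0, 222.0, 197.0, 249.0], 0.26)]
125.4
```

```bash
python3 -c "
from plant import manip
print(manip.hand_in())"
```

```text
the job is handed in; nothing more can be done
None
```

Handed in at about 125 s: both carriers hang at the stop, the keeper is closed to its end stop and the key is back down in its holder, after a second closing because the keeper first turned back about 0.12 rad; I also viewed 17 pictures, over the limit of 14.

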